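# Pack the contactor-control kit into its stacking frames

## Robot

A 6-joint arm with a two-finger parallel gripper is mounted at the origin on the work surface. World frame = base frame: x ahead of the robot, y to its left, z up, the work surface at z = 0. Lengths are in mm, angles in rad, forces in N, time in s.
With the tool pointing down it reaches from about 275 to 1000 mm from the base axis. Payload 8.4 kg.
Tool frame: the origin (TCP) lies midway between the tips of the shut fingers; the grasp point (between the pads) lies 19 mm behind it; y points along the fingers, z is the direction in which the jaws open and shut, and the axes are right-handed (so a half turn about y gives the same grasp; the last joint's range is limited). The gripper opens to 85 mm and grips with 20 to 120 N. Pads are 22 mm wide; open, the fingers measure 114 mm over their backs; the gripper's body (76 mm by 85 mm) begins 54 mm behind the grasp point. The pads swing forward as they close: fully open they stand 13 mm farther back than shut.
Start: joints at [-1.228, 0.353, 1.633, -0, 1.155, -0.002], TCP at [211.254, -588.217, 231.281] pointing down, gripper open.
Joint ranges: [-2.63, 2.63], [-0.92, 2.1], [0.06, 2.66], [-1.3, 4.44], [0, 2.69], [-3.02, 3.02]. Speed limits (rad/s): [2.22, 2.22, 2.79, 3.14, 3.14, 3.14].

## Interface

Orientations are given as [roll, pitch, yaw] about the fixed x, y, z axes, in that order (R = Rz(yaw) Ry(pitch) Rx(roll)).
In Python, from rig import r gives the robot as it stands. The module is installed in compiled form; this text tells all that it offers.
- The arm moves only by the tool apply_moves, never from a script. Its argument "plan" is text: rows parted by semicolons, each of 7 numbers parted by spaces: the shift along the tool's x, y, z in cm, then the turn, a rotation vector about the tool's x, y, z in degrees, then the closure, from 0 (fully open) to 1 (shut). A call has 1 to 20 rows; each row shifts and turns the pose as measured when the row begins, along the tool's axes as they then stand; what a row does not reach is not made up. A row lasts 1/10 s, in which the tool goes at most 50 mm and 8.59 degrees, less where a joint would pass 70% of its speed; a pose out of reach is approached as far as the arm can. A call is refused whole if a number of a shift passes 5 or a number of a turn 8.59, either way. A call with a gripper value outside its range is refused whole. The fingers move at their own pace and stop on an object; "squeeze" is the grip in N (left out, the last holds). Time passes only in rows, so rows that do not move let the fingers close. It gives the time, the measured TCP pose, the force and the opening at its end, in the units of the state.
- r.sense(): the state, without advancing time (a new reading comes with each control period).
- r.grab_frame(name): name is "scene" or "top" or "wrist"; returns the picture (384x512x3 uint8, blue, green, red); there is no depth.
- r.get_calibration(name): a dict with "vertical_fov" (degrees; the focal length in pixels is half the picture's height over the tangent of half this angle, whatever the lens; pixels are square), "cx", "cy" (the principal point, pixels), "R" (3x3) and "t" (3): a world point X has camera coordinates R X + t; the wrist camera has in their place "hand_eye" (4x4, takes a point from camera to tool coordinates, whose origin is the TCP and whose axes are the tool frame's). Camera axes: x right, y down, z forward; pixel columns grow to the right and rows downward; lengths in mm; the calibration is good to about 2 mm. The wrist camera is an equidistant fisheye: a pixel r from the principal point sees the ray r / f radians off the axis. A picture is of the moment at which its call begins: read the wrist's pose just before it. get_calibration takes no time and is no camera call.
- r.sign_off(): hands the job in, once; it reports no verdict.
The state is a dict: "clock": time; "qpos": joint angles; "qvel": joint speeds; "joint_efforts": joint torques, N m; "eef_pos": TCP position; "tcp_rot": TCP orientation; "contact_force": force on the tool from outside, world axes, zero at the start; "wrist_torque": the same for the moment, N m; "opening": opening from 0.0 (shut) to 1.0 (fully open).
Only numpy, scipy, OpenCV 4.12 (cv2) and the standard library are available. Lean on these libraries where they do the work, as an engineer would, in place of code of your own. Each camera call takes 0.05 s, during which the arm holds its last target. There are 200 camera calls.

## Task

Pack this lab kit away in its two stacking frames: first stand all the contactors in the tray of the low frame, then lift the four-legged upper frame by its strap handle and set it on the low one with all four posts fully home in the corner sockets. Load the upper deck last, the bearing housings first and the tall capacitors only when all the housings are in; everything ends upright, flat on its tray floor and inside the rims. Leave the mouse, multimeter, screwdriver and relay where they lie.

Things in the scene. Friction and masses are not known exactly. Their poses are not given: they have to be found in the camera images.
- lower_frame: The low stacking frame: steel tray fixed to the desk, origin at the centre of its underside. Outside its corners, at (x, y) = (+-86, +-112) mm, stand four square socket cups: 20 mm wide inside from the socket floor (6 mm above the origin) up to 26 mm height, then flared to about 34 mm at the mouth, 40 mm above the origin.
- tray (a point): Centre of the low frame's tray floor, 6 mm above that frame's origin, same axes. Inside, the tray is 144 mm (x) by 204 mm (y); walls 4 mm thick, tops 16 mm above the floor.
- upper_frame: The upper stacking frame: aluminium deck on four round steel posts, about 0.7 kg, loose, at first standing on the desk. Origin: centre between the post feet, at their lower end. Posts 16 mm thick, 90 mm long, feet tapered to 10 mm over the last 6 mm, at (x, y) = (+-86, +-112) mm like the sockets; a half turn fits too. Fully home, its origin is 6 mm above the low frame's.
- deck (a point): Centre of the upper deck's floor, 95 mm above the upper frame's origin, same axes. Inside the rim the deck is 180 mm (x) by 232 mm (y); rim 15 mm high, 4 mm thick. Dividers 4 mm thick and 10 mm high along x = 0 and y = 0 make four equal compartments.
- handle (a point): Middle of the upper frame's black strap handle, 151 mm above that frame's origin, same axes: a bar along x over the middle of the deck, 110 mm long, 12 mm wide (y), 18 mm high, on two legs at x = +-49 mm, open underneath.
- contactor1: A contactor: plain grey plastic block with a black band round it, 44 mm (x) by 56 mm (y) by 50 mm high, about 0.16 kg (the band stands out 1 mm and is look only). Origin: centre of its underside; z up. Two or three are present. Belongs in the tray of the low frame, which holds three side by side along the frame's y with their 56 mm sides in line.
- contactor2: A contactor: plain grey plastic block with a black band round it, 44 mm (x) by 56 mm (y) by 50 mm high, about 0.16 kg (the band stands out 1 mm and is look only). Origin: centre of its underside; z up. Two or three are present. Belongs in the tray of the low frame, which holds three side by side along the frame's y with their 56 mm sides in line.
- contactor3: A contactor: plain grey plastic block with a black band round it, 44 mm (x) by 56 mm (y) by 50 mm high, about 0.16 kg (the band stands out 1 mm and is look only). Origin: centre of its underside; z up. Two or three are present. Belongs in the tray of the low frame, which holds three side by side along the frame's y with their 56 mm sides in line.
- housing1: A bearing housing, aluminium: round flange of diameter 56 mm, 10 mm thick, with a round hub of diameter 36 mm on it up to 46 mm height; about 0.15 kg. Origin: centre of the flange's underside; z up. Belongs in a compartment of the upper deck.
- housing2: A bearing housing, aluminium: round flange of diameter 56 mm, 10 mm thick, with a round hub of diameter 36 mm on it up to 46 mm height; about 0.15 kg. Origin: centre of the flange's underside; z up. Belongs in a compartment of the upper deck.
- capacitor1: A tall motor capacitor: upright aluminium can of diameter 40 mm, 104 mm high (with two small look-only brass tabs on its black top, to 114 mm), about 0.14 kg. Origin: centre of its underside; z up. One or two are present. Belongs in a compartment of the upper deck, last.
- capacitor2: A tall motor capacitor: upright aluminium can of diameter 40 mm, 104 mm high (with two small look-only brass tabs on its black top, to 114 mm), about 0.14 kg. Origin: centre of its underside; z up. One or two are present. Belongs in a compartment of the upper deck, last.
- mouse: Bystander: white computer mouse, 100 by 58 by 30 mm, loose; origin at the centre of its underside. Leave it alone.
- multimeter: Bystander: black hand multimeter, 150 by 78 by 36 mm, lying flat, loose; origin at the centre of its underside. Leave it alone.
- screwdriver: Bystander: screwdriver lying on the desk, loose. Leave it alone.
- relay: Bystander: plug-in relay with clear cover, 28 by 70 by 50 mm, loose; origin at the centre of its underside. Leave it alone.

How it is judged:
By the outcome, as a careful person would: the job done as asked, in the order asked, and still so for the second after the job is handed in, with the robot touching nothing.
Of contactor1, contactor2, contactor3 only 2 to 3 are there at a start; the rules pass over those that are not, and their reading is None.
Of capacitor1, capacitor2 only 1 to 2 are there at a start; the rules pass over those that are not, and their reading is None.
At some moment in a run one of contactor1, contactor2, contactor3, housing1, housing2 may be knocked a few centimetres aside while the robot is not near it.
It also fails if it takes over 210 s, if anything falls off the work surface, if the arm or the gripper's body presses on something with over 40 N, if the wrist force passes 120 N, or if a joint passes its speed limit or range.

## Working session

There is one attempt and no reset: what is moved stays moved. The work goes in short steps, Python scripts to look and compute and a tool call to move; the robot and the scene stay as the last step left them, time stands still between calls to the robot, and variables do not carry over. Pictures are saved under pics/ and viewed, about 12 in all and at most 16, crops included, and the job is handed in when it is done.

Besides the shell and the picture viewer there is one more tool, called after ">>>" as name(argument=value, ...), one argument or row to a line, values as JSON. apply_moves: Moves the arm, as the interface text tells. Its arguments: {"type":"object","properties":{"plan":{"type":"string"},"squeeze":{"type":"number"}},"required":["plan"]}

```bash
mkdir -p pics; ls; python3 - <<'E'
from rig import r
import cv2,numpy as np
print(r.sense())
for n in("scene","top","wrist"):
    print(n,r.get_calibration(n))
for n in("scene","top"):
    f=r.grab_frame(n);cv2.imwrite(f"pics/{n}0.png",f)
E
```

```text
pics
{'clock': 0.0, 'qpos': array([-1.22843455e+00,  3.53610886e-01,  1.63413605e+00, -1.25696361e-06,
        1.15520445e+00, -2.39169942e-03]), 'qvel': array([-0.00058843,  0.00088884, -0.0019178 , -0.00120069,  0.00122517,
        0.0001897 ]), 'joint_efforts': array([ 1.89681530e-03, -6.05254769e+01, -3.42069376e+01,  1.71142447e-04,
        9.37520061e-03,  2.23854965e-05]), 'eef_pos': array([ 211.07246313, -587.77378627,  230.58413401]), 'tcp_rot': array([-1.57215506e+00,  2.10040375e-06, -2.79683867e+00]), 'contact_force': array([0.05823711, 0.25904851, 0.20426896]), 'wrist_torque': array([-0.00088389,  0.0123447 ,  0.00955337]), 'opening': 1.0003613600952121}
scene {'vertical_fov': 49.94198964812247, 'cx': 252.38681716787124, 'cy': 185.57763368358593, 'R': array([[-0.8259627 ,  0.56365619,  0.00879352],
       [ 0.47197874,  0.6999832 , -0.53596604],
       [-0.30825589, -0.4385376 , -0.84419374]]), 't': array([ 509.46410878, -221.46300656, 1327.05706594])}
top {'vertical_fov': 53.846283751149535, 'cx': 253.75434544941555, 'cy': 189.49172890700808, 'R': array([[ 0.02223808, -0.99950023, -0.0224668 ],
       [-0.99874624, -0.02120197, -0.04534787],
       [ 0.04484887,  0.02344708, -0.99871859]]), 't': array([   8.70423604,  579.00203822, 1195.24221839])}
wrist {'vertical_fov': 65.70646984690485, 'cx': 258.5938594172545, 'cy': 191.63355433993175, 'hand_eye': array([[ 1.32879160e-04,  9.54668639e-01,  2.97670575e-01,
        -7.58691247e+01],
       [-4.22479030e-04, -2.97670498e-01,  9.54668579e-01,
        -1.43218821e+02],
       [ 9.99999902e-01, -2.52615135e-04,  3.63773275e-04,
         2.49838226e-01],
       [ 0.00000000e+00,  0.00000000e+00,  0.00000000e+00,
         1.00000000e+00]])}
```

View pics/top0.png

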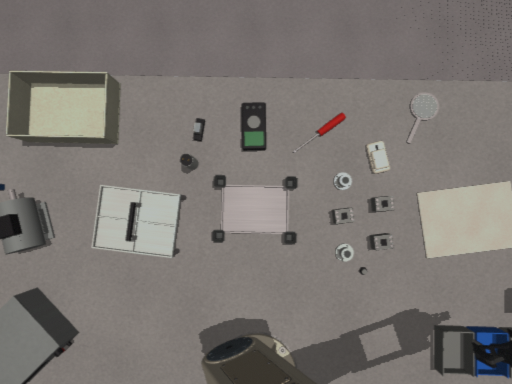

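View pics/scene0.png

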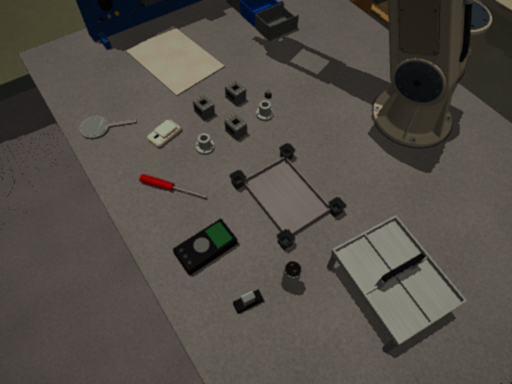

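The top view shows three contactors at (344,216), (384,204) and (383,242). The housings are at (343,181) and (345,253), and the single capacitor is at (188,162). The low frame is at (255,209) and the upper frame at (137,221) with its handle near (132,221). The bystanders are the mouse at (378,157), the multimeter at (254,127), the screwdriver at (325,130) and the relay at (199,130).

```bash
cat > h.py <<'E'
import numpy as np, cv2
from rig import r
from scipy.spatial.transform import Rotation as Ro
C={n:r.get_calibration(n) for n in("scene","top","wrist")}
def foc(n): return 192/np.tan(np.radians(C[n]["vertical_fov"]/2))
def rot(s): return Ro.from_euler("xyz",s["tcp_rot"]).as_matrix()
def ray(n,uv,s=None):
    c=C[n];f=foc(n);d=(np.atleast_2d(uv).astype(float)-[c["cx"],c["cy"]])/f
    if n!="wrist":
        D=np.c_[d,np.ones(len(d))]@c["R"]; return -c["R"].T@c["t"],D
    th=np.linalg.norm(d,axis=1,keepdims=True)+1e-12
    D=np.c_[d/th*np.sin(th),np.cos(th)]
    H=c["hand_eye"];R=rot(s)
    return R@H[:3,3]+s["eef_pos"],D@H[:3,:3].T@R.T
def plane(n,uv,z,s=None):
    o,D=ray(n,uv,s);return (o+D*((z-o[2])/D[:,2:]))[:,:2]
def proj(n,X,s=None):
    X=np.atleast_2d(X).astype(float);c=C[n];f=foc(n)
    if n!="wrist":
        p=X@c["R"].T+c["t"];return p[:,:2]/p[:,2:]*f+[c["cx"],c["cy"]]
    H=c["hand_eye"];p=((X-s["eef_pos"])@rot(s)-H[:3,3])@H[:3,:3]
    q=np.linalg.norm(p[:,:2],axis=1,keepdims=True);th=np.arctan2(q,p[:,2:])
    return p[:,:2]/q*th*f+[c["cx"],c["cy"]]
def shot(n,name=None):
    s=r.sense();f=r.grab_frame(n)
    if name: cv2.imwrite(f"pics/{name}.png",f)
    return s,f
def go(x,y,z,yaw=None):
    """tool-axis move to TCP x,y,z and tool yaw (rad), tool down"""
    s=r.sense();R=rot(s)
    if yaw is None: yaw=s["tcp_rot"][2]
    T=Ro.from_euler("xyz",[-np.pi/2,0,yaw]).as_matrix()
    d=R.T@(np.array([x,y,z])-s["eef_pos"])/10
    w=np.degrees(Ro.from_matrix(R.T@T).as_rotvec())
    print("at",s["eef_pos"].round(1),"rpy",s["tcp_rot"].round(3),"open",round(s["opening"],3),"F",s["contact_force"].round(1),"t",round(s["clock"],1))
    print("shift cm",d.round(2),"turn deg",w.round(1))
E
python3 - <<'E'
from h import *
f=cv2.imread("pics/top0.png")
for n,p,z in[("cA",(344,216),50),("cB",(384,204),50),("cC",(383,242),50),("hA",(343,181),46),("hB",(345,253),46),("cap",(187,159),104),("low",(255,209),6),("handle",(132,221),160),("mouse",(378,157),15)]:
    print(n,plane("top",p,z).round(0))
a=cv2.resize(f[140:270,310:430],None,fx=4.6,fy=4.6,interpolation=cv2.INTER_CUBIC)[:600,:550]
cv2.imwrite("pics/c1.png",a)
a=cv2.resize(f[110:270,85:305],None,fx=3.6,fy=3.6,interpolation=cv2.INTER_CUBIC)
cv2.imwrite("pics/c2.png",a)
E
```

```text
cA [[ 501. -259.]]
cB [[ 541. -380.]]
cC [[ 425. -378.]]
hA [[ 609. -255.]]
hB [[ 388. -264.]]
cap [[661. 220.]]
low [[516.  16.]]
handle [[476. 359.]]
mouse [[ 690. -372.]]
```

View pics/c1.png

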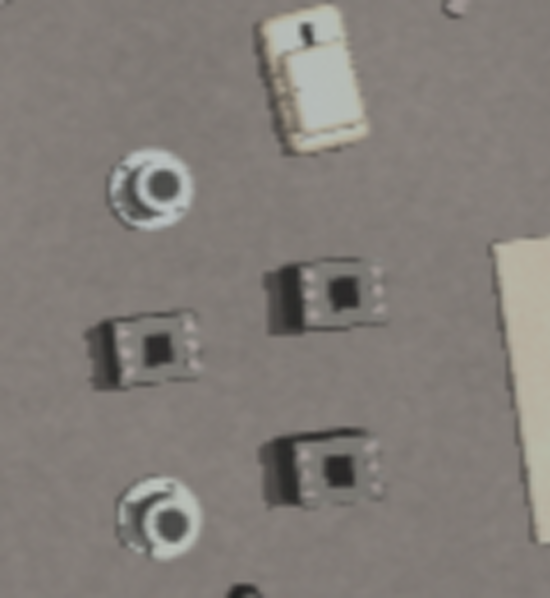

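View pics/c2.png

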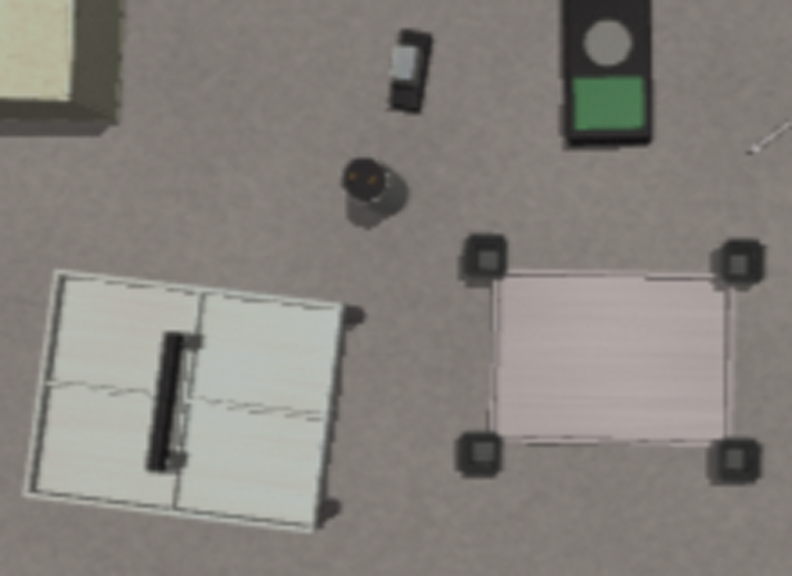

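The crops agree with this: the contactors' 56 mm sides lie nearly along world y, matching the tray's long side. The upper frame is turned by about 6° and the low frame by about 1°. I'll hover the wrist camera over the parts.

>>> apply_moves(
  plan="0 -0.8 0 0 -8 0 0;0 -0.8 0 0 -8 0 0;0 -0.8 0 0 -8 0 0;0 -0.8 0 0 -8 0 0;0 -0.8 0 0 -8 0 0;0 -0.8 0 0 -8 0 0;0 -0.8 0 0 -8 0 0;0 -0.8 0 0 -8 0 0;0 -0.6 0 0 -6 0 0;-3.9 0 2.9 0 0 0 0;-3.9 0 2.9 0 0 0 0;-3.9 0 2.9 0 0 0 0;-3.9 0 2.9 0 0 0 0;-3.9 0 2.9 0 0 0 0;-3.9 0 2.9 0 0 0 0;-3.9 0 2.9 0 0 0 0;-3.9 0 2.9 0 0 0 0;-3.9 0 2.9 0 0 0 0;-3.9 0 2.9 0 0 0 0",
  squeeze=40,
)

```text
clock: 2.0
eef_pos: [485.0, -173.7, 298.8]
tcp_rot: [-1.576, 0.011, -1.532]
contact_force: [2.2, -1.1, 0.8]
opening: 1.002
```

```bash
python3 - <<'E'
from h import *
go(500,-200,300,-np.pi/2)
s,f=shot("wrist","w1"); np.save("w1.npy",np.r_[s["eef_pos"],s["tcp_rot"]])
print(s["qpos"].round(2))
E
```

```text
at [ 485.  -173.7  298.8] rpy [-1.576  0.011 -1.532] open 1.002 F [ 2.2 -1.1  0.8] t 2.0
shift cm [ 2.69 -0.16  1.39] turn deg [ 0.3  2.2 -0.6]
[-0.35  0.12  1.78  0.01  1.25 -0.39]
```

View pics/w1.png

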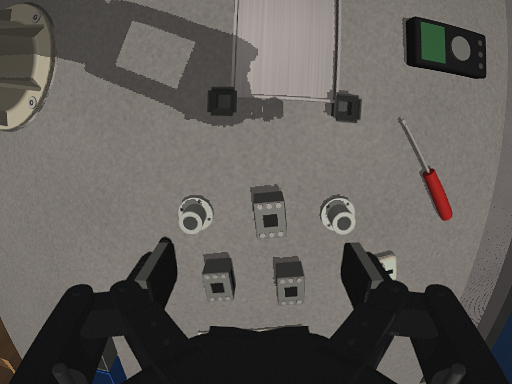

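The wrist view shows the contactor tops at (270,220), (218,287) and (290,290), the housings at (196,215) and (342,216), and sockets at (222,101) and (347,107). I'll measure them by mask.

```bash
cat >> h.py <<'E'
def contactor(s,f,guess,z=50,dbg=None):
    """top face from its dark label square and pale terminal spots, on plane z"""
    u=proj("wrist",[*guess,z],s)[0]
    hsv=cv2.cvtColor(f,cv2.COLOR_BGR2HSV)
    v=hsv[...,2]
    n,l,st,ce=cv2.connectedComponentsWithStats((v<40).astype(np.uint8))
    W=plane("wrist",ce,z,s);d=np.linalg.norm(W-guess,axis=1)
    ok=[i for i in range(1,n) if 20<st[i,4]<1500 and d[i]<50]
    out=[]
    for i in ok:
        rc=cv2.minAreaRect(np.argwhere(l==i)[:,::-1].astype(np.float32))
        bp=plane("wrist",cv2.boxPoints(rc),z,s);e=np.linalg.norm(bp-np.roll(bp,1,0),axis=1)
        out.append((W[i].round(1),e.round(0)[:2],st[i,4],ce[i].round(1)))
    return out
E
python3 - <<'E'
from h import *
a=np.load("w1.npy");s=dict(eef_pos=a[:3],tcp_rot=a[3:]);f=cv2.imread("pics/w1.png")
for g in[(501,-259),(541,-380),(425,-378)]:
    print(g,contactor(s,f,np.array(g)))
x=cv2.resize(f[175:310,170:370],None,fx=4,fy=4,interpolation=cv2.INTER_CUBIC);cv2.imwrite("pics/c3.png",x)
hsv=cv2.cvtColor(f,cv2.COLOR_BGR2HSV)
print(hsv[205:240:3,270].tolist());print(hsv[222,250:290:2].tolist())
for g in[(609,-255),(388,-264)]:print(proj("wrist",[*g,46],s))
E
```

```text
(501, -259) [(array([ 503.8, -259.7]), array([17., 18.]), np.int32(143), array([270.3, 220.5]))]
(541, -380) [(array([ 543.2, -382.6]), array([18., 18.]), np.int32(106), array([290.5, 291.3]))]
(425, -378) [(array([ 449.4, -361.2]), array([47.,  6.]), np.int32(56), array([232.1, 278.6])), (array([ 425.4, -380.3]), array([18., 19.]), np.int32(100), array([217.2, 287.4]))]
[[11, 22, 164], [15, 21, 144], [23, 19, 120], [21, 18, 100], [15, 14, 37], [150, 7, 37], [0, 7, 37], [10, 19, 40], [23, 17, 117], [13, 23, 78], [12, 21, 158], [18, 21, 119]]
[[19, 22, 128], [14, 22, 126], [16, 22, 130], [23, 18, 116], [26, 17, 117], [26, 17, 117], [27, 19, 121], [0, 13, 38], [10, 20, 38], [0, 7, 38], [0, 7, 37], [0, 7, 37], [165, 14, 36], [0, 7, 36], [26, 16, 124], [23, 17, 118], [23, 19, 118], [26, 17, 120], [17, 22, 81], [14, 22, 128]]
[[341.40529356 218.46308409]]
[[190.90935518 218.68470432]]
```

View pics/c3.png

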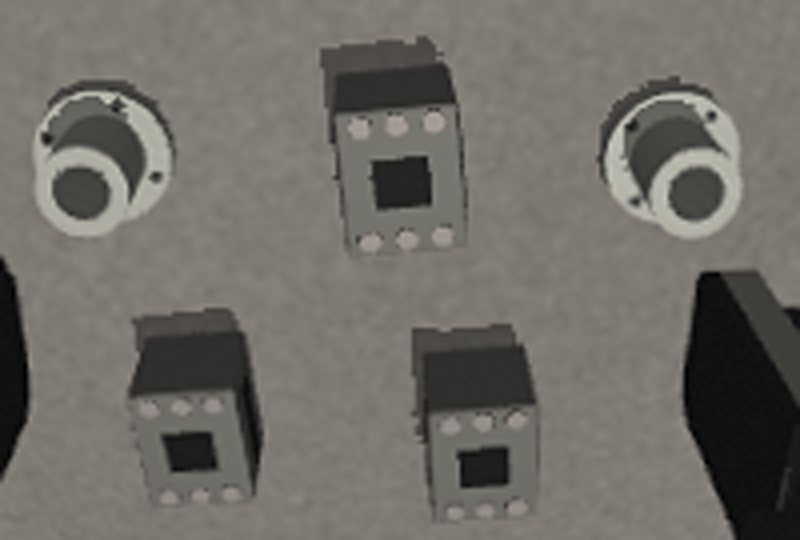

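```bash
cat >> h.py <<'E'
def sq(s,f,guess,z=50):
    """contactor pose: centre of dark square, yaw (deg, mod 90 about 0)"""
    u=proj("wrist",[*guess,z],s)[0].astype(int);k=8;x0,y0=u-30
    p=cv2.resize(f[max(y0,0):y0+60,max(x0,0):x0+60],None,fx=k,fy=k,interpolation=cv2.INTER_CUBIC)
    m=(p.max(2)<72).astype(np.uint8)
    cs,_=cv2.findContours(m,cv2.RETR_LIST,cv2.CHAIN_APPROX_NONE);res=[]
    for c in cs:
        if cv2.contourArea(c)<1500: continue
        w=plane("wrist",(c[:,0]+.5)/k-.5+[max(x0,0),max(y0,0)],z,s).astype(np.float32)
        rc=cv2.minAreaRect(w)
        if min(rc[1])>12 and max(rc[1])<26: res.append((np.round(rc[0],1),np.round(rc[1],1),round((rc[2]+45)%90-45,1)))
    return res
def flat(s,f,z=50,spots=None): pass
E
python3 - <<'E'
from h import *
a=np.load("w1.npy");s=dict(eef_pos=a[:3],tcp_rot=a[3:]);f=cv2.imread("pics/w1.png")
for g in[(503.8,-259.7),(543,-382.6),(425.4,-380)]: print(sq(s,f,np.array(g)))
# rings of housings
g=cv2.cvtColor(f,cv2.COLOR_BGR2GRAY)
for q in[(609,-255),(388,-264)]:
    u=proj("wrist",[*q,46],s)[0].astype(int);p=g[u[1]-30:u[1]+30,u[0]-30:u[0]+30]
    p=cv2.resize(p,None,fx=4,fy=4,interpolation=cv2.INTER_CUBIC)
    m=((p<110)*255).astype(np.uint8);cs,_=cv2.findContours(m,cv2.RETR_CCOMP,cv2.CHAIN_APPROX_NONE)
    for c in cs:
        A=cv2.contourArea(c);P=cv2.arcLength(c,True)
        if 400<A and 4*np.pi*A/P/P>.7:
            e=cv2.fitEllipse(c);print(q,plane("wrist",(np.array(e[0])+.5)/4-.5+u-30,46,s).round(1),np.round(e[1],0))
go(504,-260,120,-np.pi/2)
E
```

```text
[(array([ 503.1, -259.4]), array([21.8, 19.6]), 7.8)]
[(array([ 543. , -382.8]), array([20.9, 20.5]), 5.8)]
[(array([ 425.2, -380.4]), array([20.9, 20.2]), 8.6)]
(609, -255) [[ 613.4 -262.1]] [51. 56.]
(388, -264) [[ 346.1 -306.2]] [48. 63.]
(388, -264) [[ 386.2 -270.5]] [51. 58.]
at [ 488.6 -168.1  298.8] rpy [-1.573  0.014 -1.53 ] open 0.997 F [2.2 3.3 0.3] t 2.0
shift cm [ 9.5  17.74  1.2 ] turn deg [ 0.2  2.4 -0.8]
```

>>> apply_moves(
  plan="2.4 4.0 0.3 0 -1.2 0 0;2.4 4.0 0.3 0 -1.2 0 0;2.4 4.0 0.3 0 -1.2 0 0;2.3 4.0 0.3 0 0 0 0;0 1.5 0 0 0 0 0;0 0 0 0 0 0 0;0 0 0 0 0 0 0;0 0 0 0 0 0 0",
)

```text
clock: 2.85
eef_pos: [512.0, -257.5, 117.5]
tcp_rot: [-1.569, 0.015, -1.454]
contact_force: [-0.3, -1.0, 0.7]
opening: 1.0
```

```bash
python3 - <<'E'
from h import *
go(503.3,-260,14,-1.466)
s,f=shot("wrist","w2"); print(sq(s,f,np.array([503.5,-259.5])))
E
```

```text
at [ 512.  -257.5  117.5] rpy [-1.569  0.015 -1.454] open 1.0 F [-0.3 -1.   0.7] t 2.9
shift cm [ 0.3  10.35 -0.92] turn deg [-0.1  0.7 -0.8]
[(array([ 503.1, -259.3]), array([21.8, 19.4]), 6.7)]
```

>>> apply_moves(
  plan="0.3 3.4 -0.9 0 0.3 -0.8 0;0 3.4 0 0 0 0 0;0 2.8 0 0 0 0 0;0 0.7 0 0 0 0 0;0 0 0 0 0 0 0;0 0 0 0 0 0 1;0 0 0 0 0 0 1;0 0 0 0 0 0 1;0 0 0 0 0 0 1;0 0 0 0 0 0 1;0 0 0 0 0 0 1",
  squeeze=50,
)

```text
clock: 4.0
eef_pos: [513.6, -264.5, 26.8]
tcp_rot: [-1.548, -0.013, -1.457]
contact_force: [-0.2, 0.1, -2.6]
opening: 0.501
```

```bash
python3 - <<'E'
from h import *
go(503.3,-260,160,-1.466)
E
```

```text
at [ 513.6 -264.5   26.8] rpy [-1.548 -0.013 -1.457] open 0.501 F [-0.2  0.1 -2.6] t 4.0
shift cm [ -0.39 -13.35  -0.68] turn deg [-1.3  0.5  0.8]
```

The grip is too high because each row under-delivers by its lag. I'll reopen, go lower and regrip.

>>> apply_moves(
  plan="0 0 0 0 0 0 0.2;0 0 0 0 0 0 0.2;0 0 0 0 0 0 0.2;0 0.6 0 -1 0 0 0.2;0 0.6 0 -0.3 0 0.6 0.2;0 0.4 0 0 0 0.2 0.2;0 0.2 0 0 0 0 0.2;0 0 0 0 0 0 0.2;0 0 0 0 0 0 0.2",
)

```text
clock: 4.9
eef_pos: [513.9, -264.7, 6.5]
tcp_rot: [-1.574, 0.002, -1.457]
contact_force: [0.5, -0.2, 0.1]
opening: 0.802
```

```bash
python3 - <<'E'
from h import *
go(513.3,-260,14,-1.466)
s,f=shot("wrist","w3"); print(sq(s,f,np.array([513,-260])))
E
```

```text
at [ 513.9 -264.7    6.5] rpy [-1.574  0.002 -1.457] open 0.802 F [ 0.5 -0.2  0.1] t 4.9
shift cm [-0.48 -0.75 -0.01] turn deg [ 0.2  0.5 -0.1]
[(array([ 512.7, -260.1]), array([20.8, 19.6]), 6.6)]
```

>>> apply_moves(
  plan="-0.4 -0.6 0 0 0 0 0.2;0 0 0 0 0 0 1;0 0 0 0 0 0 1;0 0 0 0 0 0 1;0 0 0 0 0 0 1;0 -3 0 0 0 0 1;0 -4 0 0 0 0 1;0 -4 0 0 0 0 1;0 -4 0 0 0 0 1;-4.6 0 0 0 0 0 1;-4.6 0 0 0 0 0 1;-4.6 0 0 0 0 0 1;-4.6 0 0 0 0 0 1;-4.6 0 0 0 0 0 1;-4.6 0 0 0 0 0 1;-4.6 0 0 0 0 0 1;0 0 0 0 0 0 1;0 0 0 0 0 0 1;0 0 0 0 0 0 1",
)

```text
clock: 6.85
eef_pos: [474.7, 69.8, 169.2]
tcp_rot: [-1.573, 0.003, -1.459]
contact_force: [0.3, -0.1, -2.6]
opening: 0.506
```

```bash
python3 - <<'E'
from h import *
go(516,-46,120,-1.55)
s,f=shot("wrist","w4"); np.save("w4.npy",np.r_[s["eef_pos"],s["tcp_rot"]])
E
```

```text
at [474.7  69.8 169.2] rpy [-1.573  0.003 -1.459] open 0.506 F [ 0.3 -0.1 -2.6] t 6.8
shift cm [11.98  4.88  2.82] turn deg [ 0.1  5.2 -0.2]
```

View pics/w4.png

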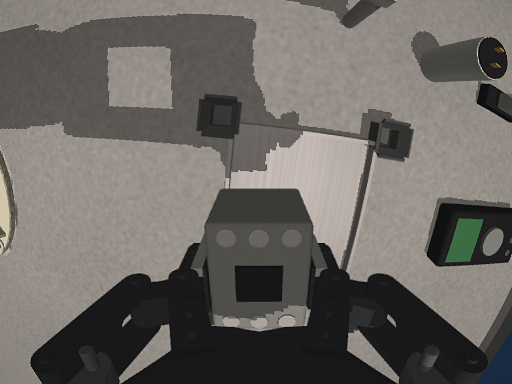

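The view shows the near sockets' floors at (222,114) and (392,138), and the held contactor square in the jaws. I'll fit the socket positions across views.

```bash
cat >> h.py <<'E'
def holes(n,f,s,guesses,z=6,k=6,w=16,thr=55):
    """centre of the light patch (socket floor) inside each dark cup"""
    out=[]
    for g in guesses:
        u=proj(n,[*g,z],s)[0].astype(int);x0,y0=u-w
        if min(x0,y0)<0 or x0+2*w>511 or y0+2*w>383: out.append(None);continue
        p=cv2.resize(f[y0:y0+2*w,x0:x0+2*w].max(2),None,fx=k,fy=k,interpolation=cv2.INTER_CUBIC)
        cs,hi=cv2.findContours((p<thr).astype(np.uint8),cv2.RETR_CCOMP,cv2.CHAIN_APPROX_NONE)
        b=[(cv2.contourArea(c),c) for c,q in zip(cs,hi[0]) if q[3]>=0 and cv2.contourArea(c)>k*k*4]
        if not b: out.append(None);continue
        a,c=max(b,key=lambda t:t[0]);rc=cv2.minAreaRect(plane(n,(c[:,0]+.5)/k-.5+[x0,y0],z,s).astype(np.float32))
        out.append((np.round(rc[0],1),np.round(rc[1],0)))
    return out
E
python3 - <<'E'
from h import *
c2=np.array([(488,260),(737,263),(734,460),(483,453)])/3.6+[85,110]
G=plane("top",c2,6);print(G.round(0))
for t in(50,62,75):print("top",holes("top",cv2.imread("pics/top0.png"),None,G,w=10,thr=t))
for n,w in(("w1",20),("w4",30)):
    a=np.load(n+".npy");s=dict(eef_pos=a[:3],tcp_rot=a[3:])
    for t in(50,62,75):print(n,holes("wrist",cv2.imread(f"pics/{n}.png"),s,G,w=w,thr=t))
E
```

```text
[[600. 129.]
 [602. -94.]
 [427. -94.]
 [428. 129.]]
top [(array([600.9, 130.1]), array([21., 22.])), None, None, (array([428.6, 129.8]), array([25., 24.]))]
top [(array([601.4, 130.3]), array([17., 18.])), (array([602.1, -93.2]), array([16., 18.])), (array([429.7, -93. ]), array([16., 18.])), (array([430.7, 129.9]), array([18., 19.]))]
top [(array([602. , 130.3]), array([12., 14.])), (array([602.3, -93.4]), array([14., 11.])), (array([429.7, -93.3]), array([14., 11.])), (array([430.9, 129.6]), array([14., 14.]))]
w1 [None, (array([604.7, -92.7]), array([16., 18.])), None, None]
w1 [None, (array([604.8, -93.2]), array([16., 14.])), None, None]
w1 [None, (array([604.9, -93. ]), array([14., 12.])), None, None]
w4 [None, (array([ 640.2, -103.2]), array([ 8., 14.])), None, (array([430. , 128.5]), array([20., 18.]))]
w4 [(array([592.2, 111.5]), array([2., 5.])), None, None, None]
w4 [(array([606.2, 129.8]), array([10., 18.])), None, None, None]
```

>>> apply_moves(
  plan="0 0 2 0 3.2 0 1;0 0 2.1 0 3.2 0 1;3.8 1 0 0 0 0 1;3.8 1 0 0 0 0 1;3.8 1 0 0 0 0 1;0 0 0 0 0 0 1;0 0 0 0 0 0 1;0 0 0 0 0 0 1",
)

```text
clock: 7.7
eef_pos: [517.0, -55.7, 137.3]
tcp_rot: [-1.572, 0.002, -1.591]
contact_force: [-0.9, 0.9, -2.3]
opening: 0.514
```

```bash
python3 - <<'E'
from h import *
go(516,-44,18,-np.pi/2)
E
```

```text
at [517.  -55.7 137.3] rpy [-1.572  0.002 -1.591] open 0.514 F [-0.9  0.9 -2.3] t 7.7
shift cm [-1.15 11.93 -0.1 ] turn deg [ 0.1 -1.1 -0.1]
```

>>> apply_moves(
  plan="-1.1 2 0 0 -1 0 1;0 3 0 0 0 0 1;0 3 0 0 0 0 1;0 1.5 0 0 0 0 1;0 0.5 0 0 0 0 1;0 0 0 0 0 0 1;0 0 0 0 0 0 1",
)

```text
clock: 8.4
eef_pos: [521.1, -41.3, 37.9]
tcp_rot: [-1.565, 0.001, -1.57]
contact_force: [-0.2, -0.0, -1.6]
opening: 0.51
```

```bash
python3 - <<'E'
from h import *
go(516,-44,18,-np.pi/2)
E
```

```text
at [521.1 -41.3  37.9] rpy [-1.565e+00  1.000e-03 -1.570e+00] open 0.51 F [-0.2 -0.  -1.6] t 8.4
shift cm [ 0.27  1.98 -0.52] turn deg [-0.4  0.1 -0.1]
```

>>> apply_moves(
  plan="0.3 0.5 -0.5 -0.4 0 0 1;0 0.5 0 0 0 0 1;0 0.4 0 0 0 0 1;0 0.3 0 0 0 0 1;0 0.2 0 0 0 0 1;0 0.1 0 0 0 0 1;0 0 0 0 0 0 1;0 0 0 0 0 0 1",
)

```text
clock: 9.2
eef_pos: [518.0, -44.8, 19.8]
tcp_rot: [-1.567, 0.001, -1.57]
contact_force: [0.2, -0.1, -2.1]
opening: 0.507
```

```bash
python3 - <<'E'
from h import *
go(516,-44,18,-np.pi/2)
E
```

```text
at [518.  -44.8  19.8] rpy [-1.567e+00  1.000e-03 -1.570e+00] open 0.507 F [ 0.2 -0.1 -2.1] t 9.2
shift cm [-0.08  0.17 -0.2 ] turn deg [-0.2  0.  -0.1]
```

>>> apply_moves(
  plan="0 0.2 0 0 0 0 1;0 0.1 0 0 0 0 1;0 0.1 0 0 0 0 1;0 0 0 0 0 0 0.1;0 0 0 0 0 0 0.1;0 0 0 0 0 0 0.1;0 -2 0 0 0 0 0.1;0 -4 0 0 0 0 0;0 -4.5 0 0 0 0 0;0 -4.5 0 0 0 0 0;0 -2 0 0 0 0 0;4.5 0 -0.5 0 0 0 0;4.5 0 -0.5 0 0 0 0;4.5 0 -0.5 0 0 0 0;4.5 0 -0.5 0 0 0 0;4.5 0 -0.5 0 0 0 0;0 0 0 0 0 0 0;0 0 0 0 0 0 0;0 0 0 0 0 0 0",
)

```text
clock: 11.1
eef_pos: [493.9, -277.7, 195.8]
tcp_rot: [-1.564, -0.0, -1.566]
contact_force: [0.6, -0.4, -0.3]
opening: 1.001
```

```bash
python3 - <<'E'
from h import *
s,f=shot("wrist","w5")
for g in[(543,-382.6),(425.4,-380)]: print(sq(s,f,np.array(g)))
go(543,-383,100,-np.pi/2)
E
```

```text
[(array([ 543.3, -382.3]), array([21.2, 20.2]), 6.3)]
[(array([ 425.3, -380.4]), array([21.1, 19.8]), 7.3)]
at [ 493.9 -277.3  195.7] rpy [-1.564 -0.    -1.566] open 0.996 F [0.2 0.5 0. ] t 11.2
shift cm [10.59  9.61  4.79] turn deg [-0.4  0.3  0. ]
```

>>> apply_moves(
  plan="3.5 2 1.6 0 -2.5 0 0;3.5 2 1.6 0 -2.5 0 0;3.5 3 1.4 0 0 0 0;0 3 0 0 0 0 0;0 2 0 0 0 0 0;0 0 0 0 0 0 0;0 0 0 0 0 0 0",
)

```text
clock: 11.85
eef_pos: [552.8, -374.2, 73.5]
tcp_rot: [-1.562, -0.001, -1.462]
contact_force: [0.1, 0.2, 0.2]
opening: 0.996
```

```bash
python3 - <<'E'
from h import *
go(543,-382.5,12,-1.461)
E
```

```text
at [ 552.8 -374.2   73.5] rpy [-1.562e+00 -1.000e-03 -1.462e+00] open 0.996 F [0.1 0.2 0.2] t 11.8
shift cm [ 0.71  6.14 -1.13] turn deg [-0.5 -0.1  0.1]
```

>>> apply_moves(
  plan="0.7 0 -1.1 -0.5 0 0 0;0 2.5 0 0 0 0 0;0 2.5 0 0 0 0 0;0 1 0 0 0 0 0;0 0.3 0 0 0 0 0;0 0 0 0 0 0 0;0 0 0 0 0 0 0",
)

```text
clock: 12.55
eef_pos: [545.5, -385.4, 19.5]
tcp_rot: [-1.563, -0.01, -1.459]
contact_force: [-0.6, -0.3, -1.0]
opening: 1.003
```

```bash
python3 - <<'E'
from h import *
go(543,-382.5,12,-1.461)
E
```

```text
at [ 545.5 -385.4   19.5] rpy [-1.563 -0.01  -1.459] open 1.003 F [-0.6 -0.3 -1. ] t 12.6
shift cm [-0.33  0.75 -0.23] turn deg [-0.4  0.1  0.6]
```

>>> apply_moves(
  plan="-0.3 0.8 -0.2 -0.4 0 0.5 0;0 0 0 0 0 0 0;0 0 0 0 0 0 1;0 0 0 0 0 0 1;0 0 0 0 0 0 1;0 0 0 0 0 0 1;0 0 0 0 0 0 1;0 -2 0 0 0 0 1;0 -3.5 0 0 2.8 0 1;0 -3.5 0 0 2.8 0 1;0 -3.5 0 0 0 0 1;-4.5 0 -0.3 0 0 0 1;-4.5 0 -0.3 0 0 0 1;-4.5 0 -0.3 0 0 0 1;-4.5 0 -0.3 0 0 0 1;-4.5 0 -0.3 0 0 0 1;-4.5 0 -0.3 0 0 0 1;-4.5 0 -0.3 0 0 0 1;0 0 0 0 0 0 1;0 0 0 0 0 0 1",
)

```text
clock: 14.55
eef_pos: [516.6, -57.3, 140.6]
tcp_rot: [-1.569, -0.001, -1.563]
contact_force: [-0.2, -0.0, -1.2]
opening: 0.51
```

```bash
python3 - <<'E'
from h import *
go(516,80,100,-np.pi/2)
E
```

```text
at [516.6 -57.3 140.6] rpy [-1.569e+00 -1.000e-03 -1.563e+00] open 0.51 F [-0.2 -0.  -1.2] t 14.6
shift cm [-13.73   4.05   0.04] turn deg [-0.1  0.5  0. ]
```

>>> apply_moves(
  plan="-4.6 0 0 0 0 0 1;-4.6 1 0 0 0.5 0 1;-4.4 2 0 0 0 0 1;0 3 0 0 0 0 1;0 3 0 0 0 0 1;0 1.5 0 0 0 0 1;0 0.5 0 0 0 0 1;0 0 0 0 0 0 1;0 0 0 0 0 0 1",
)

```text
clock: 15.45
eef_pos: [522.9, 75.6, 28.1]
tcp_rot: [-1.562, -0.002, -1.582]
contact_force: [-0.8, 0.4, -1.2]
opening: 0.509
```

```bash
python3 - <<'E'
from h import *
go(516,80,18,-np.pi/2)
E
```

```text
at [522.9  75.6  28.1] rpy [-1.562 -0.002 -1.582] open 0.509 F [-0.8  0.4 -1.2] t 15.4
shift cm [-0.44  1.01 -0.7 ] turn deg [-0.5 -0.6  0.1]
```

>>> apply_moves(
  plan="-0.4 0.2 -0.7 -0.5 -0.6 0 1;0 0.3 0 0 0 0 1;0 0.3 -0.1 0 0 0 1;0 0.2 0 0 0 0 1;0 0.2 0 0 0 0 1;0 0.1 0 0 0 0 1;0 0 0 0 0 0 1;0 0 0 0 0 0 1",
)

```text
clock: 16.25
eef_pos: [516.9, 79.6, 20.0]
tcp_rot: [-1.566, -0.001, -1.571]
contact_force: [-0.1, -0.3, -1.6]
opening: 0.508
```

```bash
python3 - <<'E'
from h import *
go(516,80,18,-np.pi/2)
E
```

```text
at [516.9  79.6  20. ] rpy [-1.566e+00 -1.000e-03 -1.571e+00] open 0.508 F [-0.1 -0.3 -1.6] t 16.2
shift cm [-0.04  0.2  -0.09] turn deg [-0.3 -0.   0.1]
```

>>> apply_moves(
  plan="0 0.2 0 0 0 0 1;0 0.2 0 0 0 0 1;0 0.1 0 0 0 0 1;0 0 0 0 0 0 0.1;0 0 0 0 0 0 0.1;0 0 0 0 0 0 0.1;0 -2 0 0 0 0 0.1;0 -4 0 0 0 0 0;0 -4.5 0 0 0 0 0;0 -4.5 0 0 0 0 0;4.6 0 -0.8 0 0 0 0;4.6 0 -0.8 0 0 0 0;4.6 0 -0.8 0 0 0 0;4.6 0 -0.8 0 0 0 0;4.6 0 -0.8 0 0 0 0;4.6 0 -0.8 0 0 0 0;4.6 0 -0.8 0 0 0 0;4.6 0 -0.8 0 0 0 0;0 0 0 0 0 0 0;0 0 0 0 0 0 0",
)

```text
clock: 18.25
eef_pos: [452.9, -302.1, 173.6]
tcp_rot: [-1.563, -0.003, -1.567]
contact_force: [0.8, -0.3, -0.2]
opening: 1.001
```

```bash
python3 - <<'E'
from h import *
s,f=shot("wrist","w6")
print(sq(s,f,np.array((425.4,-380))))
go(425,-380.5,80,-1.456)
E
```

```text
[(array([ 425.2, -380. ]), array([21.1, 20. ]), 8.6)]
at [ 453.2 -301.8  173.7] rpy [-1.562 -0.004 -1.566] open 0.999 F [ 0.6  0.2 -0.6] t 18.3
shift cm [ 7.82  9.37 -2.93] turn deg [-0.5 -6.3  0.2]
```

>>> apply_moves(
  plan="0 1 0 -0.5 -3 0 0;0 2 0 0 -3 0 0;2.4 2 -1.3 0 0 0 0;2.4 2 -1.3 0 0 0 0;2.4 1 -1.3 0 0 0 0;0 0.5 0 0 0 0 0;0 0 0 0 0 0 0;0 0 0 0 0 0 0",
)

```text
clock: 19.1
eef_pos: [426.9, -369.1, 85.9]
tcp_rot: [-1.571, -0.001, -1.443]
contact_force: [-0.2, -0.0, -0.3]
opening: 0.998
```

```bash
python3 - <<'E'
from h import *
go(425,-380.3,12,-1.44)
E
```

```text
at [ 426.9 -369.1   85.9] rpy [-1.571e+00 -1.000e-03 -1.443e+00] open 0.998 F [-0.2 -0.  -0.3] t 19.1
shift cm [ 1.07  7.39 -0.33] turn deg [ 0.  -0.2  0.1]
```

>>> apply_moves(
  plan="1.1 1 -0.5 0 0 0 0;0 2.5 -0.1 0 0 0 0;0 2.5 -0.1 0 0 0 0;0 1 -0.1 0 0 0 0;0 0.5 0 0 0 0 0;0 0 0 0 0 0 0;0 0 0 0 0 0 0",
)

```text
clock: 19.8
eef_pos: [424.1, -382.0, 10.9]
tcp_rot: [-1.567, -0.006, -1.437]
contact_force: [0.2, -0.7, 0.1]
opening: 1.003
```

```bash
python3 - <<'E'
from h import *
go(425,-380.3,12,-1.44)
E
```

```text
at [ 424.1 -382.    10.9] rpy [-1.567 -0.006 -1.437] open 1.003 F [ 0.2 -0.7  0.1] t 19.8
shift cm [-0.16 -0.11  0.11] turn deg [-0.2  0.2  0.4]
```

>>> apply_moves(
  plan="-0.1 0 0 0 0 0.4 0;0 0 0 0 0 0 1;0 0 0 0 0 0 1;0 0 0 0 0 0 1;0 0 0 0 0 0 1;0 0 0 0 0 0 1;0 -2 0 0 0 0 1;0 -3.5 0 0 3.3 0 1;0 -3.5 0 0 3.3 0 1;0 -3.5 0 0 0 0 1;-4.4 0 1 0 0 0 1;-4.4 0 1 0 0 0 1;-4.4 0 1 0 0 0 1;-4.4 0 1 0 0 0 1;-4.4 0 1 0 0 0 1;-4.4 0 1 0 0 0 1;-4.4 0 1 0 0 0 1;-4.4 0 1 0 0 0 1;0 0 0 0 0 0 1;0 0 0 0 0 0 1",
)

```text
clock: 21.8
eef_pos: [500.7, -15.7, 142.4]
tcp_rot: [-1.564, 0.0, -1.56]
contact_force: [-0.7, 0.7, -1.9]
opening: 0.509
```

```bash
python3 - <<'E'
from h import *
go(516,18,100,-np.pi/2)
E
```

```text
at [500.7 -15.7 142.4] rpy [-1.564  0.    -1.56 ] open 0.509 F [-0.7  0.7 -1.9] t 21.8
shift cm [-3.35  4.25  1.54] turn deg [-0.4  0.6 -0. ]
```

>>> apply_moves(
  plan="-1.7 0 0.7 -0.4 0.6 0 1;-1.7 2 0.7 0 0 0 1;0 2.5 0 0 0 0 1;0 1 -0.1 0 0 0 1;0 0 0 0 0 0 1;0 0 0 0 0 0 1;0 0 0 0 0 0 1",
)

```text
clock: 22.5
eef_pos: [513.3, 13.3, 86.8]
tcp_rot: [-1.571, -0.001, -1.577]
contact_force: [-0.2, -0.0, -1.4]
opening: 0.511
```

```bash
python3 - <<'E'
from h import *
go(516,18,20,-np.pi/2)
s,f=shot("wrist","w7")
for g in((516,-44),(516,80)): print(sq(s,f,np.array(g),56))
shot("top","t7")
E
```

```text
at [513.3  13.3  86.8] rpy [-1.571e+00 -1.000e-03 -1.577e+00] open 0.511 F [-0.2 -0.  -1.4] t 22.5
shift cm [-0.47  6.68  0.27] turn deg [ 0.  -0.4  0.1]
[]
[(array([516.9,  81.2]), array([18.5, 20.2]), -0.4)]
```

View pics/w7.png

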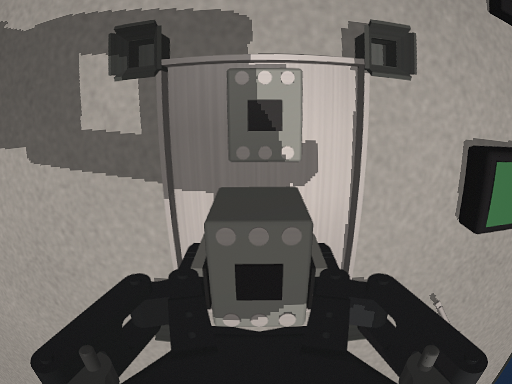

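Contactor B stands square in the tray with its label at (264,115). Next is the third one, into the middle slot.

>>> apply_moves(
  plan="-0.5 1 0.3 0 -0.4 0 1;0 2 0 0 0 0 1;0 2 -0.1 0 0 0 1;0 1 -0.1 0 0 0 1;0 0.2 0 0 0 0 1;0 0 0 0 0 0 1;0 0 0 0 0 0 1",
)

```text
clock: 23.3
eef_pos: [518.3, 19.9, 24.4]
tcp_rot: [-1.564, -0.0, -1.568]
contact_force: [-0.6, -0.1, -0.8]
opening: 0.509
```

```bash
python3 - <<'E'
from h import *
go(516,18,17,-np.pi/2)
E
```

```text
at [518.3  19.9  24.4] rpy [-1.564 -0.    -1.568] open 0.509 F [-0.6 -0.1 -0.8] t 23.3
shift cm [ 0.18  0.74 -0.24] turn deg [-0.4  0.1  0. ]
```

>>> apply_moves(
  plan="0.2 0.4 -0.2 -0.4 0 0 1;0 0.2 0 0 0 0 1;0 0.2 0 0 0 0 1;0 0.1 0 0 0 0 1;0 0 0 0 0 0 0.1;0 0 0 0 0 0 0.1;0 0 0 0 0 0 0.1;0 -2 0 0 0 0 0.1;0 -4.5 0 0 0 0 0;0 -4.5 0 0 0 0 0;0 -4.5 0 0 0 0 0;0 -4.5 0 0 0 0 0;-3.5 -3 -0.4 0 0 0 0;-3.5 -3 -0.4 0 0 0 0;-3.5 -3 -0.4 0 0 0 0;-3.5 -3 -0.4 0 0 0 0;-4.5 0 -0.4 0 0 0 0;-4.5 0 -0.4 0 0 0 0;-4.5 0 -0.4 0 0 0 0;0 0 0 0 0 0 0",
)

```text
clock: 25.3
eef_pos: [488.3, 302.4, 355.1]
tcp_rot: [-1.564, 0.005, -1.574]
contact_force: [0.6, 0.6, 0.5]
opening: 0.998
```

```bash
python3 - <<'E'
from h import *
go(476,359,350,-np.pi/2)
s,f=shot("wrist","w8");np.save("w8.npy",np.r_[s["eef_pos"],s["tcp_rot"]])
E
```

```text
at [488.3 302.4 355.1] rpy [-1.564  0.005 -1.574] open 0.998 F [0.6 0.6 0.5] t 25.3
shift cm [-5.65  0.52 -1.25] turn deg [-0.4 -0.2 -0.3]
```

View pics/w8.png

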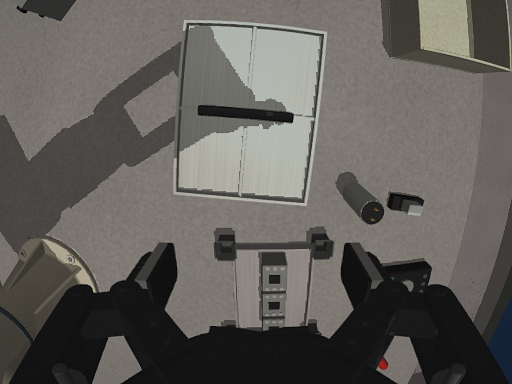

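The view shows the upper frame's rim corners near (185,20), (327,32), (306,205) and (174,194), and the handle bar from (198,110) to (293,118). All three contactors are in the tray.

```bash
python3 - <<'E'
from h import *
a=np.load("w8.npy");s=dict(eef_pos=a[:3],tcp_rot=a[3:]);f=cv2.imread("pics/w8.png")
P=plane("wrist",[(185,20),(327,32),(306,205),(174,194)],110,s);print(P.round(0),P.mean(0))
e=lambda i,j:np.degrees(np.arctan2(*(P[j]-P[i])[::-1])).round(1)
print("edges",e(0,1),e(3,2),e(3,0)-90,e(2,1)-90)
m=((f.max(2)<60)*255).astype(np.uint8)[95:130,185:305]
cs,_=cv2.findContours(m,cv2.RETR_EXTERNAL,cv2.CHAIN_APPROX_NONE);c=max(cs,key=cv2.contourArea)[:,0]+[185,95]
w=plane("wrist",c,155,s).astype(np.float32);print(cv2.minAreaRect(w))
E
```

```text
[[394. 494.]
 [580. 476.]
 [556. 238.]
 [371. 255.]] [475.23102675 365.85347727]
edges -5.6 -5.3 -5.599999999999994 -5.700000000000003
((474.29547119140625, 366.14471435546875), (12.545242309570312, 110.04985809326172), 84.43577575683594)
```

>>> apply_moves(
  plan="-3.1 0 -0.7 0 0 0 0;-3.1 0 -0.7 0 0 0 0;0 0 0 0 -8.5 0 0;0 1 0 0 -8.5 0 0;0 1 0 0 -8.5 0 0;0 1 0 0 -8.5 0 0;0 1 0 0 -8.5 0 0;0 1 0 0 -8.5 0 0;0 1 0 0 -8.5 0 0;0 1 0 0 -8.5 0 0;0 1 0 0 -8.5 0 0;0 1 0 0 -5 0 0;0 0 0 0 0 0 0;0 0 0 0 0 0 0;0 0 0 0 0 0 0",
)

```text
clock: 26.85
eef_pos: [478.7, 347.1, 259.2]
tcp_rot: [-1.577, -0.005, -0.139]
contact_force: [-0.0, 0.4, 0.6]
opening: 1.0
```

```bash
python3 - <<'E'
from h import *
go(474.5,366,132,-0.098)
s,f=shot("wrist","w9");np.save("w9.npy",np.r_[s["eef_pos"],s["tcp_rot"]])
E
```

```text
at [478.7 347.1 259.2] rpy [-1.577 -0.005 -0.139] open 1.0 F [-0.   0.4  0.6] t 26.9
shift cm [-0.74 12.7   1.89] turn deg [ 0.4 -2.3  0.3]
```

>>> apply_moves(
  plan="-0.7 1 1.8 0.4 -2.2 0.3 0;0 3 0 0 0 0 0;0 3 0 0 0 0 0;0 2 0 0 0 0 0;0 0 0 0 0 0 0;0 0 0 0 0 0 0;0 0 0 0 0 0 0",
)

```text
clock: 27.6
eef_pos: [475.1, 373.3, 168.7]
tcp_rot: [-1.562, -0.003, -0.096]
contact_force: [0.8, 0.2, 0.9]
opening: 1.0
```

```bash
python3 - <<'E'
from h import *
go(474.5,366,132,-0.098)
s,f=shot("wrist","w10")
m=((f.max(2)<60)*255).astype(np.uint8);m[330:]=0
cs,_=cv2.findContours(m,cv2.RETR_EXTERNAL,cv2.CHAIN_APPROX_NONE)
for c in cs:
    if cv2.contourArea(c)<300: continue
    w=plane("wrist",c[:,0],155,s).astype(np.float32);print(c[:,0].min(0),c[:,0].max(0),cv2.minAreaRect(w))
E
```

```text
at [475.1 373.3 168.7] rpy [-1.562 -0.003 -0.096] open 1.0 F [0.8 0.2 0.9] t 27.6
shift cm [ 0.    3.67 -0.76] turn deg [-0.5  0.1  0.2]
[338 243] [477 329] ((544.4451904296875, 496.82470703125), (172.4120635986328, 71.25018310546875), 72.56218719482422)
[  0 212] [ 63 257] ((465.9206237792969, 203.5013427734375), (34.63457107543945, 68.35614013671875), 0.15010549128055573)
[  0 147] [237 329] ((486.43505859375, 238.58187866210938), (159.05764770507812, 192.3063507080078), 19.009000778198242)
[216 139] [257 312] ((474.8206787109375, 360.5390930175781), (23.082792282104492, 114.61825561523438), 84.38253784179688)
[92 92] [103 196] ((410.7792663574219, 286.10443115234375), (6.044528484344482, 62.102970123291016), 84.60151672363281)
[396  90] [407 176] ((421.4990234375, 460.351318359375), (5.488102436065674, 50.19916915893555), 84.43534088134766)
[481  84] [511 190] ((426.4172668457031, 548.0781860351562), (69.52771759033203, 35.470603942871094), 16.19753074645996)
```

View pics/w10.png

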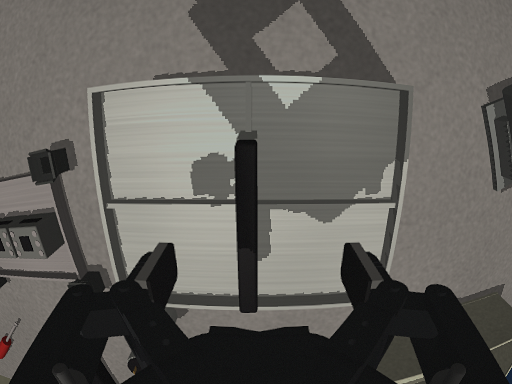

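The handle runs along column 246, between the jaws. I'll shift about 7 mm, go down and grip firmly.

>>> apply_moves(
  plan="0 0.5 -0.75 -0.5 0 0 0;0 1.5 0 0 0 0 0;0 1.2 0 0 0 0 0;0 0.4 0 0 0 0 0;0 0 0 0 0 0 0;0 0 0 0 0 0 0",
)

```text
clock: 28.25
eef_pos: [475.6, 365.9, 131.8]
tcp_rot: [-1.569, -0.006, -0.097]
contact_force: [-0.6, -0.3, 0.4]
opening: 1.001
```

```bash
python3 - <<'E'
from h import *
go(474.5,366,132,-0.098)
E
```

```text
at [475.6 365.9 131.8] rpy [-1.569 -0.006 -0.097] open 1.001 F [-0.6 -0.3  0.4] t 28.2
shift cm [-0.12 -0.02  0.  ] turn deg [-0.1  0.1  0.4]
```

>>> apply_moves(
  plan="-0.1 0 0 0 0 0.4 1;0 0 0 0 0 0 1;0 0 0 0 0 0 1;0 0 0 0 0 0 1;0 0 0 0 0 0 1;0 0 0 0 0 0 1;0 0 0 0 0 0 1;0 0 0 0 0 0 1;0 0 0 0 0 0 1;0 -0.5 0 0 0 0 1;0 -1 0 0 0 0 1;0 -2 0 0 0 0 1;0 -2 0 0 0 0 1;0 0 0 0 0 0 1;0 0 0 0 0 0 1",
  squeeze=110,
)

```text
clock: 29.75
eef_pos: [472.8, 364.5, 188.3]
tcp_rot: [-1.573, 0.005, -0.097]
contact_force: [0.8, -0.2, -6.0]
opening: 0.12
```

```bash
python3 - <<'E'
from h import *
go(474.5,366,250,-0.098);print(r.sense()["wrist_torque"])
E
```

```text
at [472.8 364.5 188.3] rpy [-1.573  0.005 -0.097] open 0.12 F [ 0.8 -0.2 -6. ] t 29.8
shift cm [ 0.13 -6.18  0.16] turn deg [ 0.1  0.1 -0.3]
[-0.03058366  0.03425528 -0.03483926]
```

>>> apply_moves(
  plan="0 -2 0 0 0 0 1;0 -2 0 0 0 0 1;0 -1.5 0 0 0 0 1;0 0 0 0 -2.5 0 1;0 0 0 0 -2.5 0 1;0.5 0 -2 0 0 0 1;0.5 0 -3 0 0 0 1;0.5 0 -3.5 0 0 0 1;0.5 0 -3.5 0 0 0 1;0.5 0 -3.5 0 0 0 1;0.5 0 -3.5 0 0 0 1;0.5 0 -3.5 0 0 0 1;0.5 0 -3.5 0 0 0 1;0 0 -3 0 0 0 1;0 0 -2 0 0 0 1;0 0 -1 0 0 0 1;0 0 0 0 0 0 1;0 0 0 0 0 0 1;0 0 0 0 0 0 1",
)

```text
clock: 31.65
eef_pos: [503.1, 30.8, 227.3]
tcp_rot: [-1.581, 0.03, -0.003]
contact_force: [-0.5, 0.3, -5.7]
opening: 0.114
```

```bash
python3 - <<'E'
from h import *
go(516.3,18.3,205,0)
shot("top","t11");shot("scene","s11")
s,f=shot("wrist","w11");np.save("w11.npy",np.r_[s["eef_pos"],s["tcp_rot"]])
E
```

```text
at [503.1  30.8 227.3] rpy [-1.581  0.03  -0.003] open 0.114 F [-0.5  0.3 -5.7] t 31.6
shift cm [ 1.39  2.2  -1.23] turn deg [ 0.6 -0.2 -1.7]
```

View pics/w11.png

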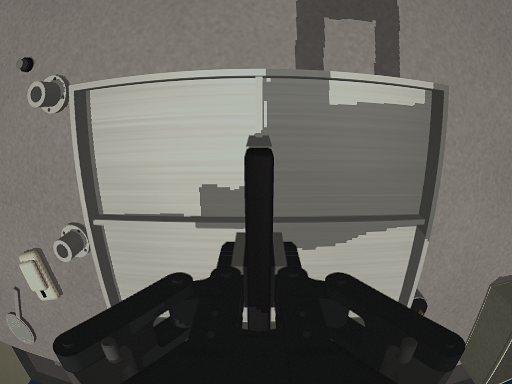

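```bash
cat >> h.py <<'E'
def toolplane(uv,yt):
    """wrist pixels -> tool coordinates on the plane tool-y = yt"""
    s0=dict(eef_pos=np.zeros(3),tcp_rot=np.zeros(3));o,D=ray("wrist",uv,s0)
    return o+D*((yt-o[1])/D[:,1:2])
E
python3 - <<'E'
from h import *
f=cv2.imread("pics/w11.png")
print(toolplane([(72,86),(447,86)],22).round(1))
print(toolplane([(93,221),(425,220)],132-105).round(1)) # divider x=0 top
m=((f.max(2)<60)*255).astype(np.uint8)[145:235,235:285]
for row in (10,40,70): c=np.where(m[row])[0]+235; print(145+row,c.min(),c.max(),toolplane([(c.min(),145+row),(c.max()+1,145+row)],-28).round(1).tolist())
E
```

```text
[[ -93.8   22.  -117. ]
 [ -93.9   22.   117.7]]
[[  -1.6   27.  -115.8]
 [  -2.3   27.   115.6]]
155 245 272 [[-55.3, -28.0, -5.7], [-55.3, -28.0, 5.3]]
185 245 273 [[-43.0, -28.0, -5.8], [-43.0, -28.0, 5.9]]
215 245 272 [[-30.0, -28.0, -6.0], [-30.0, -28.0, 5.7]]
```

>>> apply_moves(
  plan="1.2 0 -1.2 0.6 -0.2 -1.7 1;0.1 1 0 0 0 0 1;0 1 0 0 0 0 1;0 1 0 0 0 0 1;0 0 0 0 0 0 1;0 0 0 0 0 0 1;0 0 0 0 0 0 1",
)

```text
clock: 32.5
eef_pos: [515.3, 21.9, 194.3]
tcp_rot: [-1.57, 0.002, 0.005]
contact_force: [-0.3, -0.5, -6.2]
opening: 0.119
```

```bash
python3 - <<'E'
from h import *
go(516.5,18.3,138,0)
E
```

```text
at [515.3  21.9 194.3] rpy [-1.57   0.002  0.005] open 0.119 F [-0.3 -0.5 -6.2] t 32.5
shift cm [ 0.14  5.63 -0.36] turn deg [-0.   0.3 -0.1]
```

>>> apply_moves(
  plan="0.1 0.5 -0.4 0 0.3 0 1;0 0.5 0 0 0 0 1;0 0.5 0 0 0 0 1;0 0 0 0 0 0 1;0 0 0 0 0 0 1",
)

```text
clock: 33.0
eef_pos: [516.8, 17.5, 178.5]
tcp_rot: [-1.57, 0.001, -0.001]
contact_force: [-0.5, -0.4, -6.6]
opening: 0.118
```

```bash
python3 - <<'E'
from h import *
go(516.5,18.3,138,0)
shot("scene","s12");shot("top","t12")
s,f=shot("wrist","w12");
E
```

```text
at [516.8  17.5 178.5] rpy [-1.57e+00  1.00e-03 -1.00e-03] open 0.118 F [-0.5 -0.4 -6.6] t 33.0
shift cm [-0.02  4.05  0.08] turn deg [-0.  -0.1 -0.1]
```

Aligned to about 1 mm. I'll lower into the flares and watch the force.

>>> apply_moves(
  plan="0 0.5 0.05 0 0 0 1;0 0.5 0 0 0 0 1;0 0.5 0 0 0 0 1;0 0.3 0 0 0 0 1;0 0 0 0 0 0 1",
)

```text
clock: 33.65
eef_pos: [517.0, 18.2, 159.3]
tcp_rot: [-1.57, 0.0, -0.001]
contact_force: [0.2, 0.4, -6.0]
opening: 0.12
```

```bash
python3 - <<'E'
from h import *
go(516.5,18.3,138,0);print(r.sense()["wrist_torque"].round(2))
E
```

```text
at [517.   18.2 159.3] rpy [-1.57e+00  0.00e+00 -1.00e-03] open 0.12 F [ 0.2  0.4 -6. ] t 33.6
shift cm [-0.05  2.13  0.01] turn deg [-0.  -0.1 -0. ]
[ 0.01 -0.07 -0.01]
```

>>> apply_moves(
  plan="0 0.4 0 0 0 0 1;0 0.4 0 0 0 0 1;0 0.3 0 0 0 0 1;0 0.2 0 0 0 0 1;0 0 0 0 0 0 1",
)

```text
clock: 34.15
eef_pos: [517.0, 18.2, 145.1]
tcp_rot: [-1.57, 0.0, -0.001]
contact_force: [0.2, 0.4, -5.8]
opening: 0.117
```

```bash
python3 - <<'E'
from h import *
go(516.5,18.3,138,0);print(r.sense()["wrist_torque"].round(2))
E
```

```text
at [517.   18.2 145.1] rpy [-1.57e+00  0.00e+00 -1.00e-03] open 0.117 F [ 0.2  0.4 -5.8] t 34.1
shift cm [-0.05  0.71  0.01] turn deg [-0.  -0.1 -0. ]
[-0.02 -0.06 -0.04]
```

Sliding in with no contact. Next is the last 7 mm.

>>> apply_moves(
  plan="0 0.3 0 0 0 0 1;0 0.3 0 0 0 0 1;0 0.2 0 0 0 0 1;0 0.2 0 0 0 0 1;0 0 0 0 0 0 1",
)

```text
clock: 34.65
eef_pos: [517.8, 18.2, 139.7]
tcp_rot: [-1.57, -0.002, -0.001]
contact_force: [-0.1, -1.1, -6.6]
opening: 0.12
```

```bash
python3 - <<'E'
from h import *
go(516.5,18.3,138,0);print(r.sense()["wrist_torque"].round(2))
E
```

```text
at [517.8  18.2 139.7] rpy [-1.57e+00 -2.00e-03 -1.00e-03] open 0.12 F [-0.1 -1.1 -6.6] t 34.6
shift cm [-0.13  0.17  0.01] turn deg [-0.1 -0.1  0.1]
[-0.02 -0.01  0.02]
```

>>> apply_moves(
  plan="0 0.2 0 0 0 0 1;0 0.2 0 0 0 0 1;0 0.2 0 0 0 0 1;0 0 0 0 0 0 1",
)

```text
clock: 35.05
eef_pos: [518.7, 18.2, 139.5]
tcp_rot: [-1.57, -0.004, -0.001]
contact_force: [0.6, 0.3, -6.5]
opening: 0.118
```

```bash
python3 - <<'E'
from h import *
go(516.5,18.3,138,0);print(r.sense()["wrist_torque"].round(2))
E
```

```text
at [518.7  18.2 139.5] rpy [-1.57e+00 -4.00e-03 -1.00e-03] open 0.118 F [ 0.6  0.3 -6.5] t 35.0
shift cm [-0.22  0.15  0.01] turn deg [-0.1 -0.1  0.2]
[-0.03 -0.02  0.01]
```

>>> apply_moves(
  plan="-0.2 0.4 0 0 0 0.2 1;-0.1 0.4 0 0 0 0 1;0 0.4 0 0 0 0 1;0 0.4 0 0 0 0 1;0 0.4 0 0 0 0 1",
)

```text
clock: 35.55
eef_pos: [519.6, 18.2, 138.8]
tcp_rot: [-1.57, -0.009, -0.001]
contact_force: [-22.0, -1.7, 53.8]
opening: 0.122
```

```bash
python3 - <<'E'
from h import *
go(516.5,18.3,138,0);print(r.sense()["wrist_torque"].round(2))
E
```

```text
at [519.6  18.2 138.8] rpy [-1.57e+00 -9.00e-03 -1.00e-03] open 0.122 F [-22.   -1.7  53.8] t 35.5
shift cm [-0.31  0.08  0.01] turn deg [-0.1 -0.   0.5]
[-0.18  3.57 -0.  ]
```

Firm contact at the expected home height. I'll release, lift clear and check.

>>> apply_moves(
  plan="-0.2 -0.1 0 0 0 0.4 1;0 0 0 0 0 0 1;0 0 0 0 0 0 0.5;0 0 0 0 0 0 0.4;0 0 0 0 0 0 0.3;0 0 0 0 0 0 0.3;0 0 0 0 0 0 0.3;0 -1.5 0 0 0 0 0.3;0 -3 0 0 0 0 0.3;0 -4 0 0 0 0 0;0 -4 0 0 0 0 0;0 0 0 0 0 0 0;0 0 0 0 0 0 0;0 0 0 0 0 0 0",
)

```text
clock: 36.95
eef_pos: [517.9, 18.1, 267.2]
tcp_rot: [-1.57, -0.002, -0.001]
contact_force: [0.6, 0.0, -0.9]
opening: 1.002
```

```bash
python3 - <<'E'
from h import *
go(516.5,18.3,138,0)
s,f=shot("wrist","w13");np.save("w13.npy",np.r_[s["eef_pos"],s["tcp_rot"]])
_,g=shot("scene","s13");shot("top","t13")
a=g[140:260,215:365];a=cv2.resize(a,None,fx=4,fy=4,interpolation=cv2.INTER_CUBIC)
b=np.zeros((600,600,3),np.uint8);b[:480]=a;cv2.imwrite("pics/c13.png",a)
E
```

```text
at [517.9  18.1 267.2] rpy [-1.57e+00 -2.00e-03 -1.00e-03] open 1.002 F [ 0.6  0.  -0.9] t 37.0
shift cm [-0.17 12.92  0.  ] turn deg [-0.1 -0.   0.1]
```

View pics/c13.png

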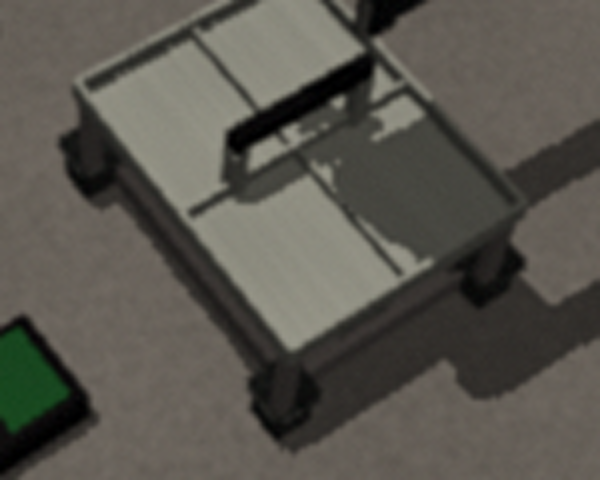

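View pics/w13.png

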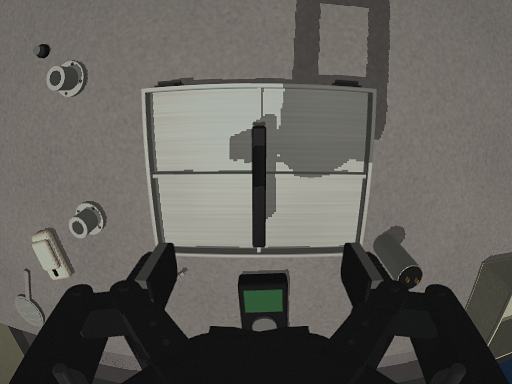

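The deck sits level on four posts inside the cups. In the wrist view its rim runs from (143,90) to (376,90), and the housings show at (68,77) and (84,221).

>>> apply_moves(
  plan="0 0 -4.4 0 0 0 0;0 0 -4.4 0 0 0 0;0 0 -4.4 0 0 0 0;0 0 -4.4 0 0 0 0;0 0 -3 0 8.5 0 0;0 0 0 0 8.5 0 0;0 0 0 0 8.5 0 0;0 0 0 0 8.5 0 0;0 0 0 0 8.5 0 0;0 0 0 0 8.5 0 0;0 0 0 0 8.5 0 0;0 0 0 0 8.5 0 0;0 0 0 0 8.5 0 0;0 0 0 0 8 0 0;0 0 0 0 1 0 0;0 0 0 0 0 0 0;0 0 0 0 0 0 0",
)

```text
clock: 38.8
eef_pos: [509.8, -194.0, 246.9]
tcp_rot: [-1.598, 0.013, -1.506]
contact_force: [0.5, -1.0, -0.1]
opening: 0.998
```

```bash
cat >> h.py <<'E'
def bore(s,f,guess,z=46,w=30,k=4,n="wrist",thr=110):
    """centre of the dark bore in a housing's hub top"""
    u=proj(n,[*guess,z],s)[0].astype(int);x0,y0=np.maximum(u-w,0)
    g=cv2.resize(f[y0:y0+2*w,x0:x0+2*w].max(2),None,fx=k,fy=k,interpolation=cv2.INTER_CUBIC);o=[]
    cs,_=cv2.findContours(((g<thr)*255).astype(np.uint8),cv2.RETR_LIST,cv2.CHAIN_APPROX_NONE)
    for c in cs:
        A=cv2.contourArea(c);P=cv2.arcLength(c,True)
        if A>k*k*12 and 4*np.pi*A/P/P>.7:
            W=plane(n,(c[:,0]+.5)/k-.5+[x0,y0],z,s).astype(np.float32);e=cv2.fitEllipse(W)
            if max(e[1])<45: o.append((np.round(e[0],1),np.round(e[1],1)))
    return o
E
python3 - <<'E'
from h import *
a=np.load("w13.npy");s0=dict(eef_pos=a[:3],tcp_rot=a[3:])
P=plane("wrist",[(142.5,90),(376.5,90),(362,255),(158,255)],116,s0);print(P.round(0).tolist(),P.mean(0).round(1))
go(500,-250,250,-np.pi/2)
s,f=shot("wrist","w14")
for g in((612,-261),(387,-269)):print(bore(s,f,g))
E
```

```text
[[425.0, -100.0], [426.0, 139.0], [613.0, 140.0], [613.0, -101.0]] [519.2  19.6]
at [ 509.8 -194.   246.9] rpy [-1.598  0.013 -1.506] open 0.998 F [ 0.5 -1.  -0.1] t 38.8
shift cm [ 5.52 -0.34 -1.35] turn deg [ 1.6  3.7 -0.7]
[(array([ 613.5, -262.2]), array([21.4, 21.7]))]
[(array([ 349.1, -306.4]), array([21.5, 26.6])), (array([ 386.1, -270.5]), array([21.5, 21.7]))]
```

The deck centre is (519,19.5) and the rim measures 188 x 240 at its home height, so it's seated level. Both housings are where they were. H1 next.

>>> apply_moves(
  plan="0 0 0 1.6 3.3 -0.7 0;2 1 3 0 0 0 0;2 3 3 0 0 0 0;2 3.5 3 0 0 0 0;0.5 3.5 1 0 0 0 0;0 2.5 0 0 0 0 0;0 0 0 0 0 0 0;0 0 0 0 0 0 0",
)

```text
clock: 39.65
eef_pos: [615.5, -260.8, 109.2]
tcp_rot: [-1.566, -0.002, -1.55]
contact_force: [-0.3, -0.2, 0.6]
opening: 1.001
```

```bash
python3 - <<'E'
from h import *
go(613.5,-262.2,10,-np.pi/2)
s,f=shot("wrist");print(bore(s,f,(613,-262)))
E
```

```text
at [ 615.5 -260.8  109.2] rpy [-1.566 -0.002 -1.55 ] open 1.001 F [-0.3 -0.2  0.6] t 39.6
shift cm [ 0.11  9.92 -0.25] turn deg [-0.3  1.2  0.1]
[]
```

>>> apply_moves(
  plan="0.1 2 -0.3 -0.3 1.1 0 0;0 3 -0.1 0 0 0 0;0 3 -0.1 0 0 0 0;0 1.2 -0.1 0 0 0 0;0 0.4 0 0 0 0 0;0 0 0 0 0 0 0;0 0 0 0 0 0 0",
)

```text
clock: 40.4
eef_pos: [613.2, -263.8, 17.7]
tcp_rot: [-1.56, -0.008, -1.571]
contact_force: [-0.8, -0.2, 0.1]
opening: 1.0
```

```bash
python3 - <<'E'
from h import *
go(613.5,-262.2,10,-np.pi/2)
E
```

```text
at [ 613.2 -263.8   17.7] rpy [-1.56  -0.008 -1.571] open 1.0 F [-0.8 -0.2  0.1] t 40.4
shift cm [-0.17  0.77  0.02] turn deg [-0.6 -0.   0.4]
```

>>> apply_moves(
  plan="-0.2 0.7 0 -0.6 0 0.4 0;0 0 0 0 0 0 0;0 0 0 0 0 0 1;0 0 0 0 0 0 1;0 0 0 0 0 0 1;0 0 0 0 0 0 1;0 0 0 0 0 0 1;0 0 0 0 0 0 1;0 -2 0 0 0 0 1;0 -4 0 0 0 0 1;0 -4.5 0 0 0 0 1;0 -4.5 0 0 0 0 1;0 -2 0 0 0 0 1;-4 0 -0.9 0 0 0 1;-4 0 -0.9 0 0 0 1;-4 0 -0.9 0 0 0 1;-4 0 -0.9 0 0 0 1;-4 0 -0.9 0 0 0 1;0 0 0 0 0 0 1;0 0 0 0 0 0 1",
  squeeze=50,
)

```text
clock: 42.4
eef_pos: [565.7, -55.6, 187.7]
tcp_rot: [-1.57, -0.0, -1.574]
contact_force: [0.5, -0.2, -1.7]
opening: 0.408
```

```bash
python3 - <<'E'
from h import *
go(565,-45,140,-np.pi/2)
E
```

```text
at [565.7 -55.6 187.7] rpy [-1.57  -0.    -1.574] open 0.408 F [ 0.5 -0.2 -1.7] t 42.4
shift cm [-1.06  4.77 -0.08] turn deg [-0.  -0.2  0. ]
```

>>> apply_moves(
  plan="-1 1 -0.1 0 0 0 1;0 2 -0.1 0 0 0 1;0 2 -0.1 0 0 0 1;0 0.8 0 0 0 0 1;0 0 0 0 0 0 1;0 0 0 0 0 0 1",
)

```text
clock: 43.0
eef_pos: [563.5, -47.5, 125.6]
tcp_rot: [-1.57, -0.001, -1.579]
contact_force: [0.7, -0.4, -0.9]
opening: 0.405
```

```bash
python3 - <<'E'
from h import *
go(565,-45,112,-np.pi/2)
E
```

```text
at [563.5 -47.5 125.6] rpy [-1.570e+00 -1.000e-03 -1.579e+00] open 0.405 F [ 0.7 -0.4 -0.9] t 43.0
shift cm [-0.26  1.36  0.15] turn deg [-0.  -0.5  0. ]
```

>>> apply_moves(
  plan="-0.3 0.4 0.1 0 -0.4 0 1;0 0.4 0 0 0 0 1;0 0.3 0 0 0 0 1;0 0.2 0 0 0 0 1;0 0 0 0 0 0 1;0 0 0 0 0 0 1",
)

```text
clock: 43.6
eef_pos: [566.9, -44.8, 115.3]
tcp_rot: [-1.565, -0.001, -1.572]
contact_force: [-0.9, 1.1, -1.7]
opening: 0.41
```

```bash
python3 - <<'E'
from h import *
go(565,-45,112,-np.pi/2)
E
```

```text
at [566.9 -44.8 115.3] rpy [-1.565e+00 -1.000e-03 -1.572e+00] open 0.41 F [-0.9  1.1 -1.7] t 43.6
shift cm [ 0.02  0.33 -0.2 ] turn deg [-0.3 -0.1  0.1]
```

>>> apply_moves(
  plan="0 0.3 -0.2 -0.3 0 0 1;0 0.2 0 0 0 0 1;0 0.2 0 0 0 0 1;0 0 0 0 0 0 1",
)

```text
clock: 44.0
eef_pos: [567.1, -44.8, 115.4]
tcp_rot: [-1.566, -0.001, -1.572]
contact_force: [-0.2, -0.2, -1.3]
opening: 0.405
```

```bash
python3 - <<'E'
from h import *
go(565,-45,112,-np.pi/2)
E
```

```text
at [567.1 -44.8 115.4] rpy [-1.566e+00 -1.000e-03 -1.572e+00] open 0.405 F [-0.2 -0.2 -1.3] t 44.0
shift cm [ 0.02  0.34 -0.21] turn deg [-0.3 -0.   0.1]
```

>>> apply_moves(
  plan="0 0.5 -0.3 0 0 0 1;0 0 0 0 0 0 1;0 0 0 0 0 0 1",
)

```text
clock: 44.3
eef_pos: [569.2, -45.1, 115.6]
tcp_rot: [-1.554, -0.002, -1.572]
contact_force: [-0.7, -0.1, -2.1]
opening: 0.406
```

```bash
python3 - <<'E'
from h import *
go(565,-45,112,-np.pi/2)
E
```

```text
at [569.2 -45.1 115.6] rpy [-1.554 -0.002 -1.572] open 0.406 F [-0.7 -0.1 -2.1] t 44.3
shift cm [-0.01  0.36 -0.42] turn deg [-0.9 -0.   0.1]
```

>>> apply_moves(
  plan="0 0.7 -0.4 -0.9 0 0 1;0 0.3 0 0 0 0 1;0 0 0 0 0 0 1",
)

```text
clock: 44.6
eef_pos: [568.6, -45.3, 112.7]
tcp_rot: [-1.564, -0.003, -1.572]
contact_force: [0.5, 0.7, -1.9]
opening: 0.408
```

```bash
python3 - <<'E'
from h import *
go(565,-45,112,-np.pi/2)
E
```

```text
at [568.6 -45.3 112.7] rpy [-1.564 -0.003 -1.572] open 0.408 F [ 0.5  0.7 -1.9] t 44.6
shift cm [-0.03  0.07 -0.36] turn deg [-0.4 -0.1  0.1]
```

>>> apply_moves(
  plan="0 0.6 -0.4 -0.4 0 0 1;0 0 0 0 0 0 1;0 0 0 0 0 0 1",
)

```text
clock: 44.9
eef_pos: [570.2, -45.5, 111.4]
tcp_rot: [-1.56, -0.003, -1.572]
contact_force: [-0.8, 0.2, -1.8]
opening: 0.407
```

```bash
python3 - <<'E'
from h import *
go(565,-45,112,-np.pi/2)
E
```

```text
at [570.2 -45.5 111.4] rpy [-1.56  -0.003 -1.572] open 0.407 F [-0.8  0.2 -1.8] t 44.9
shift cm [-0.04 -0.06 -0.52] turn deg [-0.6 -0.1  0.2]
```

>>> apply_moves(
  plan="0 0 0 0 0 0 0.45;0 0 0 0 0 0 0.42;0 0 0 0 0 0 0.42;0 0 0 0 0 0 0.42;0 -2 0 0 0 0 0.42;0 -4 0 0 0 0 0.42;0 -4 0 0 0 0 0;0 -2 0 0 0 0 0;3.5 0 -3 0 0 0 0;3.5 0 -3 0 0 0 0;3.5 0 -3 0 0 0 0;3.5 0 -3 0 0 0 0;3.5 0 -3 0 0 0 0;0 0 0 0 0 0 0;0 0 0 0 0 0 0;0 0 0 0 0 0 0",
)

```text
clock: 46.5
eef_pos: [411.8, -225.1, 231.6]
tcp_rot: [-1.566, -0.004, -1.57]
contact_force: [-0.0, 0.7, 0.6]
opening: 1.003
```

```bash
python3 - <<'E'
from h import *
go(386.1,-270.5,100,-np.pi/2)
s,f=shot("wrist","w15")
print(bore(s,f,(386,-270)),bore(s,f,(568,-45),147))
_,t=shot("top","t15")
E
```

```text
at [ 411.8 -225.1  231.6] rpy [-1.566 -0.004 -1.57 ] open 1.003 F [-0.   0.7  0.6] t 46.5
shift cm [ 4.48 13.17 -2.64] turn deg [-0.3  0.   0.2]
[(array([ 386.4, -270.5]), array([21.6, 21.7]))] [(array([543.7, -78.9]), array([4.2, 5. ])), (array([548.1, -56.7]), array([13.4, 23.6]))]
```

View pics/w15.png

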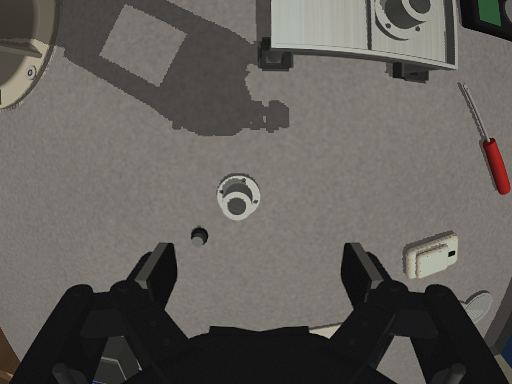

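Housing H1 stands flat on the deck, with its hub near (408,8). H2's bore is at (237,205), unmoved. A small dark knob lies at (200,236), clear of the finger paths.

>>> apply_moves(
  plan="2.2 2 -1.3 -0.3 0 0.2 0;2.2 3.5 -1.3 0 0 0 0;0 4 0 0 0 0 0;0 4 0 0 0 0 0;0 0.5 0 0 0 0 0;0 0 0 0 0 0 0;0 0 0 0 0 0 0",
)

```text
clock: 47.3
eef_pos: [394.3, -267.2, 90.3]
tcp_rot: [-1.565, -0.003, -1.556]
contact_force: [0.5, -0.1, 0.4]
opening: 0.998
```

```bash
python3 - <<'E'
from h import *
go(386.3,-270.5,10,-np.pi/2)
E
```

```text
at [ 394.3 -267.2   90.3] rpy [-1.565 -0.003 -1.556] open 0.998 F [ 0.5 -0.1  0.4] t 47.3
shift cm [ 0.3   8.03 -0.85] turn deg [-0.3  0.8  0.2]
```

>>> apply_moves(
  plan="0.3 2 -0.9 -0.3 0.8 0.2 0;0 3 -0.1 0 0 0 0;0 2 -0.1 0 0 0 0;0 1 -0.1 0 0 0 0;0 0 0 0 0 0 0;0 0 0 0 0 0 0",
)

```text
clock: 47.9
eef_pos: [392.1, -274.7, 18.7]
tcp_rot: [-1.555, -0.01, -1.567]
contact_force: [-0.2, -0.2, 0.4]
opening: 0.997
```

```bash
python3 - <<'E'
from h import *
go(386.3,-270.5,10,-np.pi/2)
E
```

```text
at [ 392.1 -274.7   18.7] rpy [-1.555 -0.01  -1.567] open 0.997 F [-0.2 -0.2  0.4] t 47.9
shift cm [-0.43  0.86 -0.59] turn deg [-0.9  0.2  0.6]
```

>>> apply_moves(
  plan="-0.4 0.8 -0.6 -0.9 0 0.6 0;0 0 0 0 0 0 0;0 0 0 0 0 0 1;0 0 0 0 0 0 1;0 0 0 0 0 0 1;0 0 0 0 0 0 1;0 0 0 0 0 0 1;0 -2 0 0 0 0 1;0 -4 0 0 0 0 1;0 -4.5 0 0 0 0 1;0 -4.5 0 0 0 0 1;0 -4.5 0 0 0 0 1;-4.5 0 1.1 0 0 0 1;-4.5 0 1.1 0 0 0 1;-4.5 0 1.1 0 0 0 1;-4.5 0 1.1 0 0 0 1;-4.5 0 1.1 0 0 0 1;-4.5 0 1.1 0 0 0 1;-4.5 0 1.1 0 0 0 1;0 0 0 0 0 0 1",
)

```text
clock: 49.9
eef_pos: [465.9, 54.4, 217.4]
tcp_rot: [-1.563, -0.0, -1.574]
contact_force: [-0.8, -0.3, -0.9]
opening: 0.408
```

```bash
python3 - <<'E'
from h import *
go(473,83,180,-np.pi/2)
E
```

```text
at [465.9  54.4 217.4] rpy [-1.563 -0.    -1.574] open 0.408 F [-0.8 -0.3 -0.9] t 49.9
shift cm [-2.87  3.75  0.67] turn deg [-0.5 -0.2  0. ]
```

>>> apply_moves(
  plan="-1.5 0 0.3 -0.5 0 0 1;-1.4 1 0.3 0 0 0 1;0 3 0 0 0 0 1;0 3 -0.1 0 0 0 1;0 1.5 -0.1 0 0 0 1;0 0 0 0 0 0 1;0 0 0 0 0 0 1",
)

```text
clock: 50.6
eef_pos: [468.3, 84.3, 126.6]
tcp_rot: [-1.573, -0.002, -1.571]
contact_force: [-0.1, -0.2, -0.3]
opening: 0.409
```

```bash
python3 - <<'E'
from h import *
go(473,83,112,-np.pi/2)
E
```

```text
at [468.3  84.3 126.6] rpy [-1.573 -0.002 -1.571] open 0.409 F [-0.1 -0.2 -0.3] t 50.6
shift cm [0.13 1.46 0.47] turn deg [ 0.1 -0.   0.1]
```

>>> apply_moves(
  plan="0.1 0.6 0.3 0.1 0 0 1;0 0.6 0 0 0 0 1;0 0.5 0 0 0 0 1;0 0 0 0 0 0 1;0 0 0 0 0 0 1",
)

```text
clock: 51.1
eef_pos: [474.2, 83.1, 113.9]
tcp_rot: [-1.566, -0.001, -1.573]
contact_force: [-0.1, 0.6, -1.6]
opening: 0.408
```

```bash
python3 - <<'E'
from h import *
go(473,83,112,-np.pi/2)
E
```

```text
at [474.2  83.1 113.9] rpy [-1.566e+00 -1.000e-03 -1.573e+00] open 0.408 F [-0.1  0.6 -1.6] t 51.1
shift cm [ 0.01  0.19 -0.12] turn deg [-0.3 -0.1  0. ]
```

>>> apply_moves(
  plan="0 0.6 -0.2 -0.3 0 0 1;0 0 0 0 0 0 1;0 0 0 0 0 0 0.45;0 0 0 0 0 0 0.42;0 0 0 0 0 0 0.42;0 0 0 0 0 0 0.42;0 -2 0 0 0 0 0.42;0 -4 0 0 0 0 0.42;0 -4 0 0 0 0 0;0 -4.5 0 0 0 0 0;0 -2 0 0 0 0 0;-2.5 0 4 0 0 0 0;-2.5 0 4 0 0 0 0;-2.5 0 4 0 0 0 0;-2.5 0 4 0 0 0 0;0 0 0 0 0 0 0;0 0 0 0 0 0 0;0 0 0 0 0 0 0",
)

```text
clock: 52.9
eef_pos: [637.7, 186.0, 278.7]
tcp_rot: [-1.57, -0.001, -1.574]
contact_force: [0.3, -0.4, -0.2]
opening: 0.996
```

```bash
python3 - <<'E'
from h import *
s,f=shot("wrist","w16");np.save("w16.npy",np.r_[s["eef_pos"],s["tcp_rot"]])
go(661,220,200,-np.pi/2)
print(bore(s,f,(568,-45),147),bore(s,f,(474,83),147))
print(proj("wrist",[[661,220,104]],s))
E
```

```text
at [637.4 185.8 278.8] rpy [-1.571e+00 -1.000e-03 -1.574e+00] open 1.002 F [-0.5  0.2  0.1] t 53.0
shift cm [-3.44  7.88  2.35] turn deg [-0.  -0.2  0.1]
[] [(array([474.8,  84.4]), array([21.4, 21.6]))]
[[280.1626753  140.36945566]]
```

View pics/w16.png

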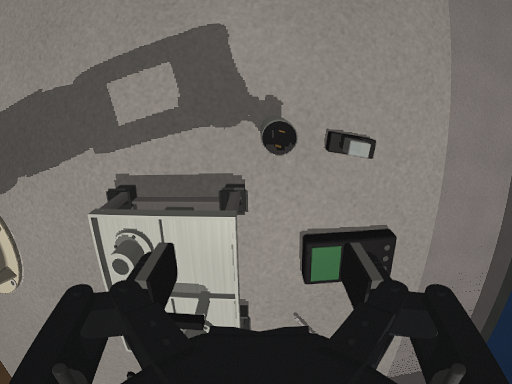

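The capacitor's top is at (279,137), the relay is to its right at (351,145), and H2 stands in its compartment at (127,255).

```bash
python3 - <<'E'
from h import *
a=np.load("w16.npy");s=dict(eef_pos=a[:3],tcp_rot=a[3:]);f=cv2.imread("pics/w16.png")
m=((f.max(2)<60)*255).astype(np.uint8);m[:,:255]=0;m[:,305:]=0;m[:115]=0;m[160:]=0
c=max(cv2.findContours(m,0,cv2.CHAIN_APPROX_NONE)[0],key=cv2.contourArea)
print(cv2.minEnclosingCircle(plane("wrist",c[:,0],104,s).astype(np.float32)))
E
```

```text
((659.7952270507812, 223.0648956298828), 18.391767501831055)
```

>>> apply_moves(
  plan="-1.8 1 1.1 0 -0.2 0 0;-1.9 3 1.1 0 0 0 0;0 4 -0.1 0 0 0 0;0 2.5 -0.1 0 0 0 0;0 0 0 0 0 0 0;0 0 0 0 0 0 0",
)

```text
clock: 53.55
eef_pos: [655.6, 220.2, 176.0]
tcp_rot: [-1.566, -0.0, -1.574]
contact_force: [-0.2, -0.1, 1.0]
opening: 1.002
```

```bash
python3 - <<'E'
from h import *
go(660,223,55,-np.pi/2)
E
```

```text
at [655.6 220.2 176. ] rpy [-1.566 -0.    -1.574] open 1.002 F [-0.2 -0.1  1. ] t 53.5
shift cm [-0.29 12.1   0.38] turn deg [-0.3 -0.2  0. ]
```

>>> apply_moves(
  plan="-0.3 1 0.4 -0.3 0 0 0;0 3 0 0 0 0 0;0 3 -0.1 0 0 0 0;0 3 -0.1 0 0 0 0;0 1 -0.1 0 0 0 0;0 0.6 0 0 0 0 0;0 0 0 0 0 0 0;0 0 0 0 0 0 0",
)

```text
clock: 54.35
eef_pos: [666.1, 225.2, 69.1]
tcp_rot: [-1.553, 0.006, -1.576]
contact_force: [0.5, 0.6, 1.0]
opening: 1.0
```

```bash
python3 - <<'E'
from h import *
go(660,223,55,-np.pi/2)
E
```

```text
at [666.1 225.2  69.1] rpy [-1.553  0.006 -1.576] open 1.0 F [0.5 0.6 1. ] t 54.4
shift cm [ 0.23  1.4  -0.64] turn deg [-1.  -0.3 -0.4]
```

>>> apply_moves(
  plan="0.2 0.8 -0.6 -1 -0.3 -0.4 0;0 0.6 0 0 0 0 0;0 0 0 0 0 0 0;0 0 0 0 0 0 0",
)

```text
clock: 54.75
eef_pos: [661.7, 223.7, 57.2]
tcp_rot: [-1.568, 0.0, -1.57]
contact_force: [-0.3, -0.2, 0.4]
opening: 1.0
```

```bash
python3 - <<'E'
from h import *
go(660,223,55,-np.pi/2)
E
```

```text
at [661.7 223.7  57.2] rpy [-1.568  0.    -1.57 ] open 1.0 F [-0.3 -0.2  0.4] t 54.8
shift cm [ 0.07  0.22 -0.17] turn deg [-0.2  0.  -0. ]
```

>>> apply_moves(
  plan="0 0 0 0 0 0 0.4;0 0 0 0 0 0 0.6;0 0 0 0 0 0 1;0 0 0 0 0 0 1;0 0 0 0 0 0 1;0 0 0 0 0 0 1;0 -2 0 0 0 0 1;0 -4 0 0 0 0 1;0 -4.5 0 0 0 0 1;0 -4.5 0 0 0 0 1;0 -3 0 0 0 0 1;3 0 -2 0 0 0 1;3.5 0 -2.5 0 0 0 1;3.5 0 -2.5 0 0 0 1;2.5 0 -1.5 0 0 0 1;0 0 0 0 0 0 1;0 0 0 0 0 0 1;0 0 0 0 0 0 1",
  squeeze=50,
)

```text
clock: 56.55
eef_pos: [573.0, 95.5, 243.4]
tcp_rot: [-1.568, -0.0, -1.569]
contact_force: [-0.2, -0.0, -0.2]
opening: 0.457
```

```bash
python3 - <<'E'
from h import *
go(565,83,158,-np.pi/2)
E
```

```text
at [573.   95.5 243.4] rpy [-1.568 -0.    -1.569] open 0.457 F [-0.2 -0.  -0.2] t 56.5
shift cm [ 1.25  8.54 -0.83] turn deg [-0.2  0.1  0. ]
```

>>> apply_moves(
  plan="1.2 0.5 -0.8 -0.2 0 0 1;0 2.5 0 0 0 0 1;0 2.5 -0.1 0 0 0 1;0 1 -0.1 0 0 0 1;0 0 0 0 0 0 1;0 0 0 0 0 0 1",
)

```text
clock: 57.15
eef_pos: [563.6, 84.2, 175.4]
tcp_rot: [-1.572, -0.0, -1.564]
contact_force: [0.5, -0.3, -1.5]
opening: 0.46
```

```bash
python3 - <<'E'
from h import *
go(565,83,158,-np.pi/2)
shot("wrist","w17")
E
```

```text
at [563.6  84.2 175.4] rpy [-1.572 -0.    -1.564] open 0.46 F [ 0.5 -0.3 -1.5] t 57.1
shift cm [0.12 1.74 0.14] turn deg [0.1 0.4 0. ]
```

View pics/w17.png

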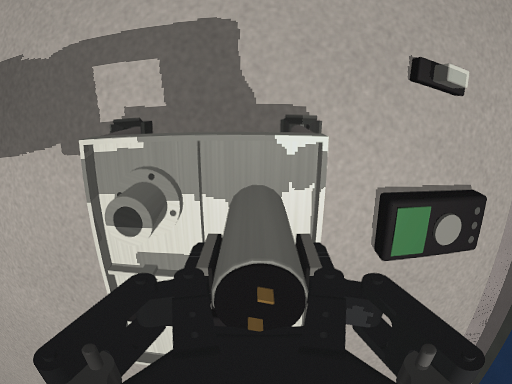

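The capacitor is held upright, top at (260,297), above its compartment and between the divider and the rim. H2 stands flat at (140,205). Lowering now.

>>> apply_moves(
  plan="0 0.6 0.1 0 0.4 0 1;0 0.6 -0.1 0 0 0 1;0 0.4 -0.1 0 0 0 1;0 0 0 0 0 0 1;0 0 0 0 0 0 1",
)

```text
clock: 57.7
eef_pos: [564.2, 84.5, 160.7]
tcp_rot: [-1.567, 0.0, -1.572]
contact_force: [0.1, 0.0, -1.0]
opening: 0.46
```

```bash
python3 - <<'E'
from h import *
go(565,83,158,-np.pi/2)
E
```

```text
at [564.2  84.5 160.7] rpy [-1.567  0.    -1.572] open 0.46 F [ 0.1  0.  -1. ] t 57.7
shift cm [0.15 0.27 0.07] turn deg [-0.2 -0.  -0. ]
```

>>> apply_moves(
  plan="0 0.6 -0.1 -0.2 0 0 1;0 0 0 0 0 0 1;0 0 0 0 0 0 1",
)

```text
clock: 58.0
eef_pos: [564.7, 85.0, 158.4]
tcp_rot: [-1.567, 0.001, -1.572]
contact_force: [0.1, 0.1, -1.3]
opening: 0.456
```

```bash
python3 - <<'E'
from h import *
go(565,83,158,-np.pi/2)
E
```

```text
at [564.7  85.  158.4] rpy [-1.567e+00  1.000e-03 -1.572e+00] open 0.456 F [ 0.1  0.1 -1.3] t 58.0
shift cm [0.2  0.04 0.03] turn deg [-0.2 -0.1 -0.1]
```

>>> apply_moves(
  plan="0 0.5 0 0 0 0 1;0 0 0 0 0 0 1;0 0 0 0 0 0 1",
)

```text
clock: 58.3
eef_pos: [566.5, 85.5, 158.4]
tcp_rot: [-1.563, 0.002, -1.572]
contact_force: [-0.5, 0.5, -0.8]
opening: 0.456
```

```bash
python3 - <<'E'
from h import *
go(565,83,158,-np.pi/2)
E
```

```text
at [566.5  85.5 158.4] rpy [-1.563  0.002 -1.572] open 0.456 F [-0.5  0.5 -0.8] t 58.3
shift cm [ 0.25  0.03 -0.15] turn deg [-0.5 -0.1 -0.1]
```

>>> apply_moves(
  plan="0 0 0 -0.5 0 0 1;0 0 0 0 0 0 0.5;0 0 0 0 0 0 0.3;0 0 0 0 0 0 0.2;0 0 0 0 0 0 0.1;0 0 0 0 0 0 0.1;0 -2 0 0 0 0 0.1;0 -4 0 0 0 0 0.1;0 -4.5 0 0 0 0 0;0 -4.5 0 0 0 0 0;0 -3 0 0 0 0 0;-3 0 0 0 0 0 0;-4 0 0 0 0 0 0;-4 0 0 0 0 0 0;0 0 0 0 0 0 0;0 0 0 0 0 0 0;0 0 0 0 0 0 0",
)

```text
clock: 60.0
eef_pos: [566.2, 197.5, 344.3]
tcp_rot: [-1.575, 0.002, -1.574]
contact_force: [0.3, 0.5, -0.9]
opening: 1.002
```

```bash
python3 - <<'E'
from h import *
go(565,83,300,-np.pi/2)
s,f=shot("wrist","w18");_,g=shot("scene","s18");shot("top","t18")
print(bore(s,f,(568,-45),147),bore(s,f,(474,83),147))
a=cv2.resize(g[100:270,215:365],None,fx=3.4,fy=3.4,interpolation=cv2.INTER_CUBIC)
np.save("w18.npy",np.r_[s["eef_pos"],s["tcp_rot"]])
cv2.imwrite("pics/c18.png",a)
E
```

```text
at [566.2 197.5 344.3] rpy [-1.575  0.002 -1.574] open 1.002 F [ 0.3  0.5 -0.9] t 60.0
shift cm [11.46  4.41 -0.07] turn deg [ 0.2 -0.2 -0.1]
[] [(array([475.1,  84.4]), array([20.9, 21.4]))]
```

```bash
python3 - <<'E'
from h import *
a=np.load("w18.npy");s=dict(eef_pos=a[:3],tcp_rot=a[3:]);f=cv2.imread("pics/w18.png");t=cv2.imread("pics/t18.png")
def dark(n,im,ss,X,w,z,thr=60):
    u=proj(n,X,ss)[0].astype(int);x0,y0=u-w;p=cv2.resize(im[y0:y0+2*w,x0:x0+2*w].max(2),None,fx=6,fy=6,interpolation=cv2.INTER_CUBIC)
    cs=cv2.findContours((p<thr).astype(np.uint8),0,cv2.CHAIN_APPROX_NONE)[0]
    for c in sorted(cs,key=cv2.contourArea)[-2:]:
        W=plane(n,(c[:,0]+.5)/6-.5+[x0,y0],z,ss).astype(np.float32)
        cc,rr=cv2.minEnclosingCircle(W);print(n,u,np.round(cc,1),round(rr,1),cv2.contourArea(c)/36)
for th in(50,70):dark("wrist",f,s,[566,85,205],30,205,th);dark("top",t,None,[566,85,205],14,205,th)
print("H1,H2 top cam:")
for X in((570,-45,147),(475,84,147)):
    for th in(90,110,130): print(X,th,bore(None,t,X[:2],147,w=10,k=8,n="top",thr=th))
for thr in(70,90,130,150):print("H1 wrist",proj("wrist",[570,-45,147],s)[0].round(),bore(s,f,(570,-45),147,thr=thr))
# knob/bystander change between first and last top views
d=cv2.absdiff(cv2.imread("pics/top0.png"),t).max(2)
for n,(u,v) in dict(mouse=(378,157),meter=(254,127),driver=(325,130),relay=(199,130)).items(): print(n,(d[v-14:v+14,u-14:u+14]>40).sum())
E
```

```text
wrist [259 276] [596.5  70.5] 2.0 0.5972222222222222
wrist [259 276] [552.7  71.7] 36.0 1089.3194444444443
top [228 190] [575.3  86.5] 10.5 7.513888888888889
top [228 190] [563.3  91.9] 9.0 12.25
wrist [259 276] [581.  109.5] 15.8 40.361111111111114
wrist [259 276] [552.7  71.7] 36.3 1128.361111111111
top [228 190] [563.7  82.2] 20.2 125.20833333333333
H1,H2 top cam:
(570, -45, 147) 90 [(array([549.9, -52.7]), array([10.1, 15.6]))]
(570, -45, 147) 110 [(array([550.3, -52.9]), array([11. , 19.4]))]
(570, -45, 147) 130 [(array([550.6, -52.8]), array([11.8, 21.5]))]
(475, 84, 147) 90 [(array([475.7,  85.3]), array([15.2, 16.9]))]
(475, 84, 147) 110 [(array([475.7,  85.5]), array([18., 19.]))]
(475, 84, 147) 130 [(array([475.6,  85.5]), array([20. , 20.7]))]
H1 wrist [262. 326.] []
H1 wrist [262. 326.] []
H1 wrist [262. 326.] []
H1 wrist [262. 326.] []
mouse 0
meter 0
driver 0
relay 0
```

The capacitor's top reads (564,82) with a 20 mm radius at z=205, so it's upright. H1's bore reads oddly, so I'll take a cleaner look at it.

>>> apply_moves(
  plan="4 0 0 0 0 0 0;4 0 0 0 0 0 0;4 0 0 0 0 0 0;3 0 0 0 0 0 0;0 0 0 0 0 0 0;0 0 0 0 0 0 0;0 0 0 0 0 0 0",
)

```text
clock: 60.85
eef_pos: [565.1, 37.9, 343.7]
tcp_rot: [-1.575, 0.002, -1.58]
contact_force: [-0.3, -0.1, -0.1]
opening: 0.997
```

```bash
python3 - <<'E'
from h import *
go(566,30,344,-np.pi/2)
s,f=shot("wrist","w19");np.save("w19.npy",np.r_[s["eef_pos"],s["tcp_rot"]])
for t in(70,90,110,130):print(t,bore(s,f,(567,-47),147,thr=t))
u=proj("wrist",[[567,-47,147],[567,-47,111]],s);print(u)
x,y=u[0].astype(int);p=f[y-28:y+28:2,x-40:x+40].max(2)
for r_ in p[:,::1]: print("".join(" .:-=+*#%@"[min(v//24,9)] for v in r_))
E
```

```text
at [565.1  37.9 343.7] rpy [-1.575  0.002 -1.58 ] open 0.997 F [-0.3 -0.1 -0.1] t 60.9
shift cm [ 0.79 -0.03  0.1 ] turn deg [ 0.2 -0.5 -0.1]
70 []
90 [(array([546.7, -53.5]), array([20.6, 20.7])), (array([532.9, -24.4]), array([4.7, 5.5]))]
110 [(array([546.6, -53.5]), array([21.3, 21.5]))]
130 [(array([546.6, -53.6]), array([21.9, 22.1]))]
[[261.38986539 233.29520384]
 [261.25742349 222.12929917]]
####+=############%===-------=====##################################=-+%##++++++
#+*#+=*#######+==--:::::::::::::::-==###############################-:+%#*++++++
#+*#*+*####+=-:::=+#############*+-:::-=############################-:+##*++++++
#+*#*=*###+-:=*#%+=========##########+::-###########################-:+##*++++++
#+*##=*##=:=#%+=================###=-=##=:-#########################-:*##+++++++
#####+*+-=#*--=======----:::---==#*-::+###::########################--*##+++++++
#####=--+#+:...-=-:::--::-:::::::--########+=#######################-:*##+++++++
##*##+-+##+====-::::----::::::::::::*#######+=######################-:*##+++++++
##*##++##+====-:::::----:::::::::::::+#######=###
[... 870 characters left out ...]
:::=##################################*--+##++++++++
##***#++############*+---:--+*####################################*--+#*++++++++
##**##+=*#########################################################*-=*#*++++++++
######*+*#########################################################*-=*#*++++++++
====+#*=-====-======-==========-=======-=--=-===========------------=*#*++++++++
:::-+#*=::::::::::::::::::::::::::::::::::::::::::::::::::::::::::::=*#*++++++++
:::::---::::::::::::::::::::::::::::::::::::::::::::::::::::::::::::=*#*++++++++
***********************************************************############*++++++++
***********************************************************************+++++++++
```

```bash
python3 - <<'E'
from h import *
a=np.load("w19.npy");s=dict(eef_pos=a[:3],tcp_rot=a[3:]);f=cv2.imread("pics/w19.png")
x0,y0=261-40,233-28
c=np.array([546.6,-53.5]);th=np.radians(np.arange(0,360,5));o=np.c_[np.cos(th),np.sin(th)]
for z,rad in((111,28),(147,18)):
    q=proj("wrist",np.c_[c+rad*o,np.full(len(o),z)],s)-[x0,y0];i=[q[:,0].argmin(),q[:,0].argmax(),q[:,1].argmin(),q[:,1].argmax()]
    print(z,"cols",q[i[0]].round(1),q[i[1]].round(1),"rows top",q[i[2]].round(1),"bottom",q[i[3]].round(1))
for X in((517,100),(521,100)): print(X[0],(proj("wrist",[X[0],-53.5,111],s)-[x0,y0]).round(1))
b=f[y0-4:y0+56:2,x0-20:x0+60].max(2)
for r_ in b[:20]: print("".join(" .:-=+*#%@"[min(v//24,9)] for v in r_))
# flange rim brightness profile at row of centre
yy=y0+19;print(f[yy,x0-6:x0+60].max(1).tolist())
E
```

```text
111 cols [ 5.4 20. ] [45.8 21.4] rows top [25.   2.6] bottom [26.  39.5]
147 cols [10.3 31.9] [38.5 32.9] rows top [24.  20.1] bottom [24.7 45.4]
517 [[ 4.2 21.6]]
521 [[ 7.1 21.6]]
########################++######################################################
########################+=######################################################
########################+=############%===-------=====##########################
#####################+*#+=*#######+==--:::::::::::::::-==#######################
#####################+*#*+*####+=-:::=+#############*+-:::-=####################
#####################+*#*=*###+-:=*#%+=========##########+::-###################
#####################+*##=*##=:=#%+=================###=-=##=:-#################
#########################+*+-=#*--=======----:::---==#*-::+###::################
#########################=--+#+:...-=-:::--::-:::::::--########+=###############
######################*##+-+##+====-::::----::::::::::::*#######+=##############
######################*##++##+====-:::::----:::::::::::::+#######=##############
########*#############**#+*
[... 306 characters left out ...]
################*=*###*=*######==:::::-*#######+::#####################
*#######**############*##*+*###**####+::::::::::::::#####+:#####################
*########*############*##*=+########+:::---:::::::::=#####+:####################
*#######**############**##++########=:::::----:::::::=#####-+###################
**#######**###########**##++########+:---:::-----::::+##########################
[173, 172, 171, 172, 175, 174, 173, 173, 148, 158, 175, 139, 163, 182, 183, 127, 96, 100, 104, 82, 67, 66, 68, 69, 70, 70, 71, 70, 69, 67, 67, 68, 68, 68, 69, 69, 69, 69, 68, 68, 65, 65, 64, 60, 121, 182, 181, 182, 179, 179, 181, 181, 147, 178, 179, 176, 177, 179, 179, 176, 176, 181, 181, 181, 179, 180]
```

H1's flange outline matches a flat, upright housing, with predicted columns 5.4 to 45.8 and observed about 5.5 to 46. It sits inside its compartment close to the divider. Everything else checks out, so I'm handing in.

```bash
python3 - <<'E'
from rig import r
print(r.sign_off())
E
```

```text
the job is handed in; nothing more can be done
None
```

The kit is packed and handed in at about 61 s of the 210 s allowed. Three contactors and one capacitor were present. The contactors went into the low tray first. Next the upper frame went on by its handle, then the two housings, and the capacitor last.

- **Upper frame:** It is home in its sockets. The wrist read 138.8 mm against 138 mm expected, with about 54 N when it bottomed. After release the rim measured 188 x 240 mm at its home height.
- **Housings and capacitor:** Both housings measured flat. The capacitor's top read as upright in the top camera only; the wrist reading of it was unusable because the fingers were in view.
- **Housing 1 is off its spot:** It was released at about (570, −45) but read (547, −54) later, probably moved by the opening fingers or the announced knock. I did not move it back. Its flange outline matches one lying flat, right up against the divider inside its compartment.
- **Contactors:** I last saw all three in the tray before the upper frame went on. They could not be seen or rechecked underneath it.
- **Bystanders:** The mouse, multimeter, screwdriver and relay show no change between the first and last top views.

I ran out of picture views (limit 16), so the last checks were by measurement, plus a character print of the area around housing 1.

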